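# Pack the pliers in the tool case and clamp its draw latch

### The job

Pack the pliers for an outside job: lay them flat in the empty front compartment of the open tool case's tray (lay them in, do not drop them), then shut the lid. Hook the draw latch's wire loop over the upturned keeper on the lid and then push the latch lever down past centre until it lies against the case front and holds the lid clamped. Leave everything else on the bench where it is.

Things in the scene. Friction and masses are not known exactly. Their poses are not given: they have to be found in the camera images.
- case: Green sheet-steel tool case, fixed to the bench, 140 deep (its x) x 260 wide (its y) x 150 mm high without lid. Origin: centre of its underside; x points from its front to its hinged back, z up; its front with the latch (x = -70) faces the robot. 'Case frame' below means these axes, in mm. A grey plastic tray fills its top
- tray (a point): Centre of the floor of the tray's empty long front compartment: 88 mm along case x, 250 mm along case y, floor 100 mm above the bench, 50 mm below the case rim. The divider behind it is 30 mm high; small cells behind that hold spools and dies. Axes as the case
- lid (a joint): Lid angle: 0 shut, 1.57 upright. Hinge line along case y at case x = 70, z = 150. The lid is a cover 140 x 260 mm, 30 mm deep. A friction hinge (0.3 N m) keeps it where it is left; a shelf hangs above and behind it, so draw it shut by the keeper, or push its outer face near the free edge
- lid_edge (a point): Middle of the lid's free edge, on the outer face: 140 mm from the hinge line along the lid and 30 mm out from the plane of the lid's rim; with the lid shut at case x = -70, z = 180
- keeper_seat (a point): Where the loop's crossbar must come to lie: in the keeper, a 20 mm wide steel J, open upward, that stands 23.5 mm out from the middle of the lid's front face. With the lid shut: case x = -87, y = 0, z = 162, axes as the case. The 5 mm bar rests on the saddle floor against the lip; it has 4.5 mm of room behind it
- keeper_lip (a point): Top of the keeper's upturned lip, in front of the seat (robot's side): the lip is 4 mm thick, its top 5.5 mm above the seat point and 4.5 mm in front of it (centre of the lip). The bar must pass over it from the front and down behind it
- lever_pivot (a point): Pivot of the latch lever, on the bracket on the case front: case x = -96.5, y = 0, z = 102; its axis runs along case y
- lever (a joint): Lever angle: 0 closed (points straight down along the case front), pi/2 level towards the robot, 2.4 open stop. Slight friction (0.085 N m) holds it where left. Hooked, the loop is taut at about 1.1; the lever end then needs 3 to 6 N; centre is at about 0.4, below that the spring pulls it shut. Unhooked, it closes without clamping
- lever_end (a point): Point to push, on the lever's outer face, 55 mm from the pivot along the lever. The lever is a steel strip 24 mm wide (along case y) that ends, slightly flared, 72 mm from the pivot; its outer face lies 8.5 mm off the pivot axis, on the robot's side when closed, on top when level
- bail_bar (a point): Middle of the crossbar of the latch's wire loop (bail): 5 mm wire, 43 mm wide over its two legs, the bar along case y. Bar to pin (bail_pin) 77 mm; z of this point points from pin to bar. Take the loop across its legs right at the bar, where it can turn between the fingers; the lever follows when the loop is pulled, and the loop swings freely past it
- bail_pin (a point): The pin on the lever on which the loop turns, along case y, 20 mm from the lever's pivot; with the lever closed it is 5 mm towards the case (+x) and 19.4 mm below the pivot, and it turns with the lever
- bail (a joint): Angle of the loop on the lever. The loop leans from upright towards the robot by (-0.06 - lever - bail) rad. Slight friction holds it where it is left
- loop (a joint): Stretch of the sprung loop along its legs, in m: 0 slack, 0.0015 to 0.0025 when clamped (12 N/mm)
- pliers_red: Small pliers with dipped (red) handle grips, lying flat, 28 x 167 x 11 mm; origin at the centre of the underside, long axis y, jaws towards -y (joint at y = -43), grips towards +y; across the grips near y = 0 they are 28 mm wide
- tweezers: Steel tweezers, 17 x 125 x 8 mm, lying flat: bystander, long axis y
- marker_blue: Blue marker, 128 mm long, 16 mm thick: bystander
- round_tin: Round tin with lid, 67 mm across, 28 mm high: bystander
- eyelet_box_a: Small carton, 59 x 86 x 32 mm: bystander

How it is judged:
By the outcome, as a careful person would: the job done as asked, in the order asked, and still so for the second after the job is handed in, with the robot touching nothing.
It also fails if it takes over 67 s, if anything falls off the work surface, if the arm or the gripper's body presses on something with over 40 N, if the wrist force passes 120 N, or if a joint passes its speed limit or range.

### The arm

A 7-joint arm with a two-finger parallel gripper is mounted at the origin on a cart in front of the work surface, level with it; the furniture and walls round the work are solid. World frame = base frame: x ahead of the robot, y to its left, z up, the work surface at z = 0. Lengths are in m, angles in rad, forces in N, time in s.
With the tool pointing down it reaches from about 0.425 to 0.925 m from the base axis. Payload 6.8 kg.
Tool frame: the origin (TCP) lies at the very end of the fingers, on their centre line; the grasp point (between the pads) lies 19 mm behind it; z points along the fingers, y is the line along which they close (so a half turn about z gives the same grasp; the last joint's range is limited). The gripper opens to 85 mm and grips with 20 to 120 N. Pads are 22 mm wide; open, the fingers measure 114 mm over their backs; the gripper's body (76 mm by 85 mm) begins 54 mm behind the grasp point. The pads swing forward as they close: fully open they stand 13 mm farther back than shut.
Start: joints at [-1.304, 0.477, 0.022, 1.555, -0.011, 1.109, -0.083], TCP at [0.247, 0.628, 0.231] pointing down, gripper open.
Joint ranges: [-2.96, 2.96], [-0.34, 2.1], [-1.41, 1.46], [0.24, 2.44], [-1.37, 4.51], [0.17, 1.92], [-2.96, 2.96]. Speed limits (rad/s): [2.39, 2.39, 3.14, 3.14, 3.14, 3.14, 3.14].

### API

Orientations are given as a rotation vector (axis times angle).
In Python, from bench import get_obs, grab_frame, hand_in gives the robot as it stands.
- The arm moves only by the tool drive_tool, never from a script. Its argument "rows" is a list of rows, each an object with "offset": the shift along the tool's x, y, z as a fraction of full scale, a list of three; "rotation": the turn, a rotation vector about the tool's x, y, z as a fraction of full scale, a list of three; "claw": the opening, from 0 (shut) to 1 (fully open). In form: [{"offset": [tx, ty, tz], "rotation": [wx, wy, wz], "claw": claw}, ...]. A call has 1 to 20 rows; each row is the pose to reach, as a shift and turn from the pose commanded when the call began, along the tool's axes at that moment; what a row does not reach only later rows make up. Full scale, the value 1, is 0.15 m for a shift and 2 rad for a turn. A row lasts 1/12 s, in which the tool goes at most 41.7 mm and 7.16 degrees, less where a joint would pass 70% of its speed; a pose out of reach is approached as far as the arm can. A call with a number of a shift or a turn outside -1 to 1 is refused whole. A call with a gripper value outside its range is refused whole. The fingers move at their own pace and stop on an object; "force" is the grip in N (left out, the last holds). Time passes only in rows, so rows that repeat a pose let the fingers close. It gives the time, the measured TCP pose, the force, the opening and the grip force at its end, in the units of the state.
- get_obs(): the state, without advancing time (a new reading comes with each control period).
- grab_frame(name): name is "side" or "top"; returns a dict with "frame" (384x512x3 uint8, red, green, blue), "z_map" (384x512 float32, m along the optical axis (not along the pixel's ray), 0 where there is no reading), "vfov" (degrees; the focal length in pixels is half the picture's height over the tangent of half this angle, whatever the lens; pixels are square), "cx", "cy" (the principal point, pixels), "R" (3x3) and "t" (3): a world point X has camera coordinates R X + t. Camera axes: x right, y down, z forward; pixel columns grow to the right and rows downward; lengths in m; the calibration is good to about 2 mm. A picture is of the moment at which its call begins.
- hand_in(): hands the job in; it is judged then, once.
The state is a dict: "clock": time; "joints": joint angles; "qvel": joint speeds; "tau": joint torques, N m; "tcp_pos": TCP position; "orientation": TCP orientation; "contact_force": force on the tool from outside, world axes, zero at the start; "moment": the same for the moment, N m; "grip_width": finger opening in m; "gripper_force": force on a finger pad.
Only numpy, scipy, OpenCV 4.12 (cv2) and the standard library are available. Lean on these libraries where they do the work, as an engineer would, in place of code of your own. Each camera call takes 0.05 s, during which the arm holds its last target. There are 200 camera calls.

## Working session

There is one attempt and no reset: what is moved stays moved. The work goes in short steps, Python scripts to look and compute and a tool call to move; the robot and the scene stay as the last step left them, time stands still between calls to the robot, and variables do not carry over. Pictures are saved under pics/ and viewed, at most 10 in all, crops included, and the job is handed in when it is done.

Besides the shell and the picture viewer there is one more tool, called as name(argument=value, ...), one argument or row to a line, values as JSON. drive_tool: Moves the arm, as the interface text tells. Its arguments: {"type":"object","properties":{"rows":{"type":"array","items":{"type":"object","properties":{"offset":{"type":"array","items":{"type":"number"}},"rotation":{"type":"array","items":{"type":"number"}},"claw":{"type":"number"}}}},"force":{"type":"number"}},"required":["rows"]}

```bash
mkdir -p pics; cat > h.py <<'E'
import numpy as np, cv2, json
from bench import get_obs, grab_frame, hand_in
from scipy.spatial.transform import Rotation as Ro
def grab(n):
    g=grab_frame(n); g['f']=g['frame'].shape[0]/2/np.tan(np.radians(g['vfov'])/2); g['R']=np.array(g['R']); g['t']=np.array(g['t']); return g
def cloud(g):
    z=g['z_map']; v,u=np.mgrid[:z.shape[0],:z.shape[1]]
    P=np.stack([(u-g['cx'])/g['f']*z,(v-g['cy'])/g['f']*z,z],-1)
    return (P-g['t'])@g['R']
def save(n,im,s=1):
    cv2.imwrite('pics/'+n,cv2.resize(im[...,::-1],None,fx=s,fy=s,interpolation=cv2.INTER_CUBIC))
def proj(g,X):
    c=np.atleast_2d(X)@g['R'].T+g['t']; return np.c_[g['f']*c[:,0]/c[:,2]+g['cx'],g['f']*c[:,1]/c[:,2]+g['cy']]
E
python3 - <<'E'
from h import *
print(get_obs())
for n in('side','top'):
    g=grab(n); save(n+'0.png',g['frame'],1.5); np.savez(''+n+'0.npz',**g)
    print(n,g['f'],g['cx'],g['cy'],'cam',-g['R'].T@g['t'],g['R'][2])
E
```

```text
{'clock': 0.0, 'joints': array([-1.30412644,  0.47776153,  0.0223388 ,  1.55647469, -0.01151981,
        1.10931157, -0.0830864 ]), 'qvel': array([-6.18714686e-04, -1.05774283e-03,  2.38659154e-04,  3.08189337e-04,
       -7.77065927e-05, -7.58473931e-04,  3.14776968e-04]), 'tau': array([-1.09942728e-03, -5.96447647e+01,  1.60754833e+00, -2.81193978e+01,
        1.24240288e-02,  9.39383288e-03,  2.11324232e-05]), 'tcp_pos': array([0.24687629, 0.62758055, 0.23034175]), 'orientation': array([-5.85164392e-01, -3.08638409e+00,  2.84822801e-03]), 'contact_force': array([ 0.08925798, -0.1694273 , -0.23869196]), 'moment': array([0.02900097, 0.00988232, 0.02299271]), 'gripper_force': 0.0, 'grip_width': 0.08535675557619962}
side 405.7502502622169 254.13042999243913 189.49684918452007 cam [ 0.60404994 -0.50890101  0.61073765] [-0.04959772  0.87655709 -0.47873557]
top 395.9898392100236 256.18193873600285 187.6739923840249 cam [0.3624918  0.32876242 1.07875651] [ 0.19133749  0.00216202 -0.98152193]
```

View pics/side0.png

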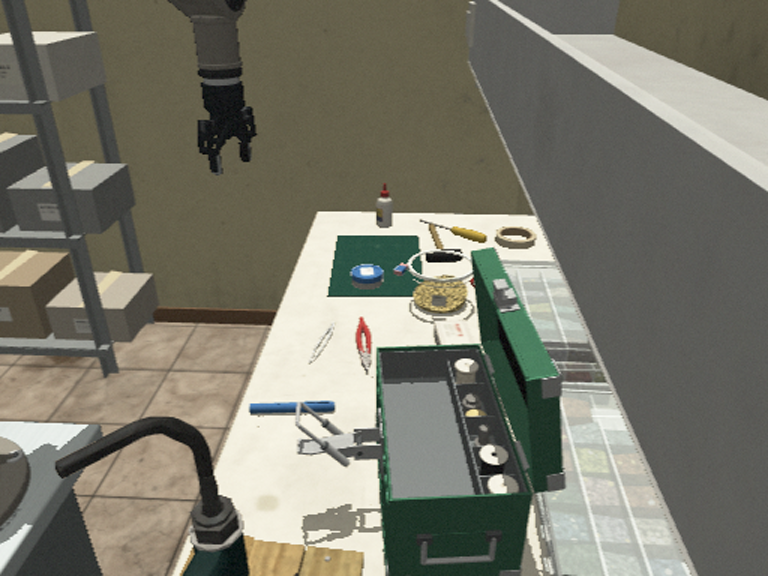

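View pics/top0.png

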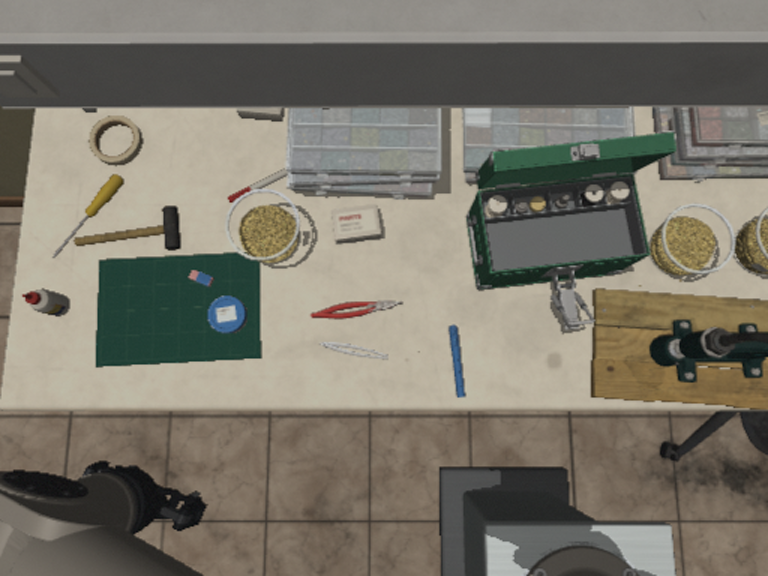

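The side view shows the case at right, the lid open past upright with its keeper at about (502,292), and the latch lever level with the loop tilted up (bar about (297,415), lever end (305,445)). The top view shows the red pliers at (355,310) with jaws to the right, the tweezers at (353,350), the marker at (457,360), and the case tray at (560,245).

```bash
python3 - <<'E'
from h import *
G={n:dict(np.load(n+'0.npz')) for n in('top','side')}
pts=[]
for n,g in G.items():
    C=cloud(g); f=g['frame'].astype(int); z=g['z_map']
    green=(f[...,1]>f[...,0]*1.3+8)&(f[...,1]>f[...,2]+5)&(z>0)
    m=green&(abs(C[...,2]-.15)<.005)&(C[...,1]<0.15)&(C[...,1]>-.4)&(C[...,0]>.4)&(C[...,0]<.8)
    p=C[m]; print(n,len(p)); pts.append(p)
    r=cv2.minAreaRect(p[:,:2].astype(np.float32)*1000); print(r, cv2.boxPoints(r).round(1).tolist(), np.median(p[:,2]))
    fr=green&(C[...,2]>.02)&(C[...,2]<.14)&(C[...,1]<0.15)&(C[...,1]>-.4)&(C[...,0]>.4)&(C[...,0]<.62)
    q=C[fr]; print('front',len(q),q.mean(0) if len(q) else '')
    if len(q)>50: print(cv2.fitLine(q[:,:2].astype(np.float32),cv2.DIST_HUBER,0,.01,.01).ravel())
    # grey metal latch: non-green, z>0.05, in front of case
    L=(z>0)&(C[...,2]>.03)&(C[...,0]<.56)&(C[...,0]>.35)&(C[...,1]<0.05)&(C[...,1]>-.22)&~green
    np.save(n+'L.npy',C[L]); print('latch',C[L].shape,C[L].min(0),C[L].max(0))
    # lid
    l=green&(C[...,2]>.165)&(C[...,0]>.55); q=C[l]; print('lid',q.min(0),q.max(0))
g=G['top'];C=cloud(g);hsv=cv2.cvtColor(g['frame'],cv2.COLOR_RGB2HSV)
red=((hsv[...,0]<8)|(hsv[...,0]>172))&(hsv[...,1]>120)
red[:,:190]=0; red[:190]=0; red[230:]=0; red[:,290:]=0
# rays onto plane z=.008
def cast(g,u,v,zp):
    d=np.stack([(u-g['cx'])/g['f'],(v-g['cy'])/g['f'],np.ones_like(u,float)],-1)@g['R']
    o=-g['R'].T@g['t']; return o+d*((zp-o[2])/d[...,2])[...,None]
v,u=np.nonzero(red); P=cast(g,u,v,.008); print('red',len(u),P.min(0),P.max(0))
sub=np.zeros_like(red); 
bg=cv2.absdiff(g['frame'],cv2.medianBlur(g['frame'],51)).sum(-1)>60
bg[:195]=0;bg[222:]=0;bg[:,:200]=0;bg[:,275:]=0
v,u=np.nonzero(bg); P=cast(g,u,v,.006); r=cv2.minAreaRect((P[:,:2]*1000).astype(np.float32)); print('pliers',len(u),r,cv2.boxPoints(r).tolist())
save('c.png',np.vstack([g['frame'][170:235,195:285],np.repeat((bg[170:235,195:285,None]*255).astype(np.uint8),3,2)]),4)
g=G['side']; save('d.png',g['frame'][150:340,150:350],4) if 0 else cv2.imwrite('pics/d.png',cv2.resize(g['frame'][250:330,180:280,::-1],None,fx=7,fy=7))
E
```

```text
top 488
((655.6480712890625, 36.6087646484375), (165.68930053710938, 245.99403381347656), 6.556015491485596) [[559.2999877929688, 149.3000030517578], [587.4000244140625, -95.0], [752.0, -76.0999984741211], [723.9000244140625, 168.3000030517578]] 0.15311859249513915
front 244 [0.57242725 0.03251906 0.09518865]
[ 0.11402141 -0.9934783   0.5735768   0.02092293]
latch (1949, 3) [ 0.38997004 -0.21992965  0.03000458] [0.55992547 0.04981127 0.30229466]
lid [ 0.67513939 -0.08095024  0.16502663] [0.74695254 0.17962005 0.29666447]
side 1074
((595.03759765625, -15.306854248046875), (290.7355651855469, 313.0900573730469), 3.814500570297241) [[439.6000061035156, 131.1999969482422], [460.3999938964844, -181.1999969482422], [750.5, -161.8000030517578], [729.7000122070312, 150.60000610351562]] 0.15179165157832453
front 1127 [ 0.59797382 -0.0754884   0.09269782]
[ 0.18480034 -0.9827761   0.5864146  -0.02017245]
latch (4070, 3) [ 0.39630555 -0.21993204  0.08921952] [0.5598871  0.04845419 0.329567  ]
lid [ 0.67590191 -0.08340793  0.16510198] [0.75082974 0.1809254  0.29392396]
red 205 [0.50655375 0.35349999 0.008     ] [0.53136435 0.4625507  0.008     ]
pliers 423 ((522.67138671875, 382.4175720214844), (30.016361236572266, 168.9105987548828), 9.493217468261719) [[493.939453125, 463.2409362792969], [521.7979736328125, 296.6435852050781], [551.4033203125, 301.5942077636719], [523.5447998046875, 468.1915588378906]]
```

View pics/d.png

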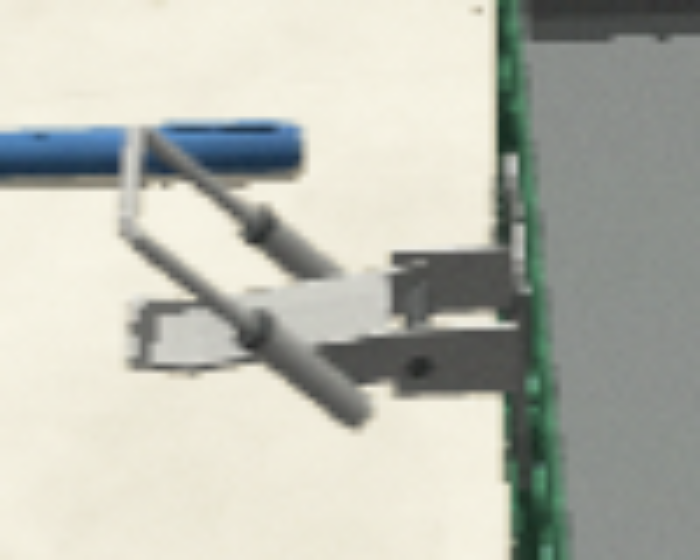

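View pics/c.png

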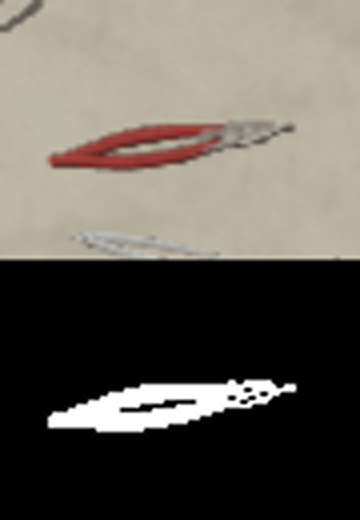

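The crop shows the loop bar from (145,130) to (127,232), its legs running down to the pin near (350,410), and the lever strip nearly level, ending at (135,335). The pliers mask is clean: axis about 9.5°, jaws towards -y. Next I refine the case frame and latch.

```bash
cat >> h.py <<'E'
def ray(g,u,v):
    d=np.array([(u-g['cx'])/g['f'],(v-g['cy'])/g['f'],1.])@g['R']; return -g['R'].T@g['t'],d
E
python3 - <<'E'
from h import *
G={n:dict(np.load(n+'0.npz')) for n in('top','side')}
a=np.radians(6.55); X=np.array([np.cos(a),np.sin(a)]);Y=np.array([-X[1],X[0]]); O=np.array([.643,.03])
def cf(P): d=(P[...,:2]-O)*1000; return np.stack([d@X,d@Y,P[...,2]*1000],-1)
np.set_printoptions(precision=1,suppress=True)
for n,g in G.items():
    C=cf(cloud(g)); f=g['frame'].astype(int); z=g['z_map']>0
    green=(f[...,1]>f[...,0]*1.3+8)&(f[...,1]>f[...,2]+5)&z
    near=(abs(C[...,0])<110)&(abs(C[...,1])<160)
    # floor of compartment
    fl=z&near&(abs(C[...,2]-100)<5)&(abs(C[...,0])<60)&~green; q=C[fl]; print(n,'floor',len(q),np.percentile(q,[1,50,99],axis=0))
    fr=green&(C[...,2]>30)&(C[...,2]<135)&(C[...,0]<-50)&(abs(C[...,1])<120); q=C[fr]
    if len(q)>30: print(' front x',np.median(q[:,0]),'slope deg',np.degrees(np.polyfit(q[:,1],q[:,0],1)[0]),len(q))
    rim=green&near&(abs(C[...,2]-150)<4); q=C[rim]; print(' rim',np.percentile(q,[1,5,50,95,99],axis=0)[:, :2].tolist())
    lid=green&(C[...,2]>185)&(abs(C[...,1])<160)&(C[...,0]>20); q=C[lid]; print(' lid',np.percentile(q,[1,99],axis=0).tolist())
    top=q[q[:,2]>np.percentile(q[:,2],80)]; print(' lidtop y',top[:,1].min(),top[:,1].max())
    for zz in(200,230,260,285):
        s=q[abs(q[:,2]-zz)<6]; print('  z',zz,'x',np.percentile(s[:,0],[2,50,98]) if len(s)>5 else '')
    k=z&~green&(C[...,2]>270)&(abs(C[...,1])<40)&(C[...,0]>20)&(C[...,0]<150); q=C[k]; print(' keeper',len(q),q.min(0) if len(q) else '',q.max(0) if len(q) else '')
    L=z&~green&(C[...,0]<-74)&(C[...,0]>-260)&(abs(C[...,1])<35)&(C[...,2]>60); q=C[L]; print(' latch',len(q),q.min(0),q.max(0))
    for x in range(-240,-70,12):
        s=q[abs(q[:,0]-x)<6]
        if len(s)>3: print('  x',x,len(s),'y',s[:,1].min(),s[:,1].max(),'z',s[:,2].min(),np.median(s[:,2]),s[:,2].max())
    sh=z&(C[...,2]>200)&(C[...,0]>90)&(abs(C[...,1])<150)&~green; q=C[sh]; 
    if len(q): print(' shelf',len(q),np.percentile(q,[0.5,50,99],axis=0).tolist())
# bail bar from side px on plane y'=... : two ends
g=G['side']
for (u,v),yy in(((145,130),21.5),((127,232),-21.5),((135,335),0)):
    o,d=ray(g,180+u/7-.5+.5/7,250+v/7-.5+.5/7); n3=np.array([Y[0],Y[1],0])
    for dy in(-5,0,5):
        P0=np.array([*O,0])+Y.tolist()[0]*0*np.ones(3); yw=(yy+dy)/1000
        s=((np.array([*O,0])-o)@n3+yw)/(d@n3); print('ray',yy+dy,cf(o+s*d))
cv2.imwrite('pics/e.png',cv2.resize(G['top']['frame'][85:235,300:450,::-1],None,fx=4,fy=4,interpolation=cv2.INTER_CUBIC))
E
```

```text
top floor 3226 [[ -54.8 -114.4   96. ]
 [ -11.6    6.7  100.1]
 [  54.7  140.8  104.5]]
 front x -70.03476769312186 slope deg 0.0014734401963938163 206
 rim [[-69.45113326091085, -116.95992872060125], [-69.17531543564192, -115.25428820033653], [73.53851902061542, 23.85520586304069], [88.57207681361055, 139.92339252293826], [93.76053745743029, 140.6579380270381]]
 lid [[47.67036470449505, -116.4228835550597, 205.67411551173146], [77.06144925197164, 140.54230776035234, 294.63481554296646]]
 lidtop y -116.27969499504239 139.99480557464264
  z 200 x 
  z 230 x [60.1 69.8 81. ]
  z 260 x [58.2 60.6 65.1]
  z 285 x [48.  57.3 73.1]
 keeper 3366 [ 47.7 -40.  285.4] [149.9  40.  553.4]
 latch 506 [-168.5  -13.3   90.6] [-75.   34.5 157.4]
  x -168 60 y -9.510080952541582 30.45849807438587 z 101.02618204823962 152.63446643730555 157.40769446741436
  x -156 47 y -9.123655658556041 32.09020403039661 z 97.4507638359651 103.30647742252947 152.80531397032794
  x -144 63 y -10.684938198781152 33.78268325629495 z 99.08155006141627 104.39425575248885 138.0153679527142
  x -132 80 y -13.26820232839918
[... 2340 characters left out ...]
5485
  x -84 134 y -5.866879890597348 27.045566826451562 z 90.14817775300861 103.02243692194646 113.41262235535916
  x -72 39 y -4.79834848509075 26.37207456265738 z 90.74584381287401 102.2685428866181 113.71112811054628
 shelf 2173 [[209.49846920597733, -105.40792382752993, 472.24278237501375], [265.34031007483367, 58.759959624695064, 473.0157940148349], [356.72543414839146, 148.7397990849554, 516.3089395107361]]
ray 16.5 [-160.5   16.5  162. ]
ray 21.5 [-161.    21.5  157.9]
ray 26.5 [-161.6   26.5  153.8]
ray -26.5 [-161.7  -26.5  167.7]
ray -21.5 [-162.3  -21.5  163.3]
ray -16.5 [-162.9  -16.5  158.9]
ray -5 [-164.6   -5.   116.1]
ray 0 [-165.2    0.   111.4]
ray 5 [-165.8    5.   106.7]
```

View pics/e.png

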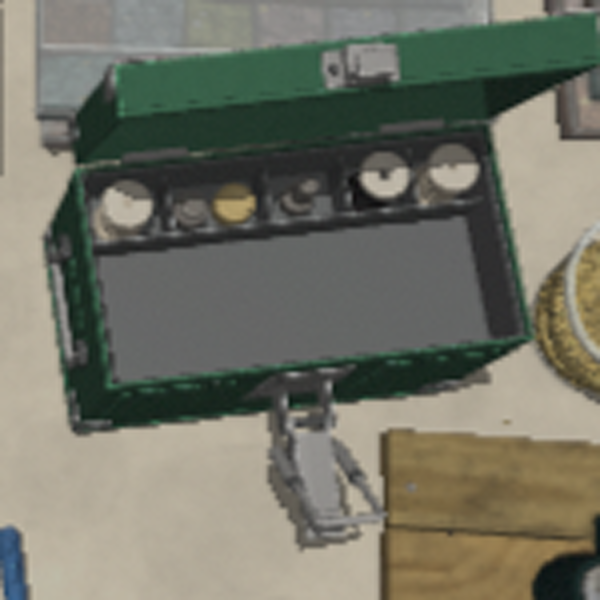

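The crop shows the empty compartment, its floor grey from about (110,260) to (490,330), and the keeper on the lid's top edge at (365,62). The loop hangs over the lever towards the robot, with its bar at (345,520). Case frame: origin about (0.6417, 0.0409), yaw 6.55°. The lid is at about 1.41 rad and the bar at about (-165.5, 0, 154.5) in the case frame.

```bash
cat >> h.py <<'E'
A=np.radians(6.55); CX=np.array([np.cos(A),np.sin(A),0]);CY=np.array([-CX[1],CX[0],0]); CO=np.array([.6417,.0409,0])
def w(x,y,z): return CO+(x*CX+y*CY)/1000+np.array([0,0,z/1000])
def c(P): d=np.asarray(P)-CO; return np.stack([d@CX*1000,d@CY*1000,d[...,2]*1000],-1)
def Rt(psi,tilt=0,horiz=None):
    """tool y at world angle psi (deg), z down; then leaned so z gains +tilt deg towards case +x"""
    y=np.array([np.cos(np.radians(psi)),np.sin(np.radians(psi)),0]); z=np.array([0,0,-1.]); R=np.stack([np.cross(y,z),y,z],1)
    return Ro.from_rotvec(-np.radians(tilt)*CY)*Ro.from_matrix(R)
def plan(targets):
    o=get_obs(); p0=o['tcp_pos']; R0=Ro.from_rotvec(o['orientation'])
    print('clock',round(o['clock'],2),'tcp',p0.round(4),'case',c(p0).round(1),'F',np.round(o['contact_force'],1),'w',round(o['grip_width'],4),'gf',round(float(o['gripper_force']),1),'q',np.round(o['joints'],2))
    for p,R in targets:
        off=R0.inv().apply(np.asarray(p)-p0)/.15; rot=(R0.inv()*R).as_rotvec()/2
        print('off',off.round(3).tolist(),'rot',rot.round(3).tolist(),'rows>=%.1f'%max(np.linalg.norm(off)*150/41.7,np.linalg.norm(rot)*2*57.3/7.16))
E
python3 - <<'E'
from h import *
R=Rt(9.5)
plan([([.385,.50,.2],R),([.5235,.3775,.10],R)])
g=dict(np.load('top0.npz'));C=c(cloud(g)); m=g['z_map']>0
s=m&(abs(C[...,1])<20)&(C[...,0]>40); q=C[s]; q=q[np.argsort(q[:,0])]; 
for i in range(40,500,15):
    t=q[(q[:,0]>=i)&(q[:,0]<i+15)]
    if len(t): print(i,t[:,2].min().round(),t[:,2].max().round(),end=' | ')
E
```

```text
clock 0.1 tcp [0.247  0.6276 0.2304] case [-325.2  627.9  230.4] F [0.1 0.2 0.4] w 0.086 gf 0.0 q [-1.3   0.48  0.02  1.56 -0.01  1.11 -0.08]
off [-1.168, -0.454, 0.204] rot [-0.001, 0.001, 0.515] rows>=8.2
off [-2.326, -0.875, 0.871] rot [-0.001, 0.001, 0.515] rows>=9.5
40 97.0 315.0 | 55 96.0 553.0 | 70 149.0 553.0 | 85 151.0 165.0 | 115 -2.0 475.0 | 130 471.0 476.0 | 145 471.0 476.0 | 160 78.0 476.0 | 175 75.0 87.0 | 190 78.0 86.0 | 205 77.0 87.0 | 220 79.0 87.0 | 235 78.0 85.0 |
```

drive_tool(
  rows=[
    {"offset": [-0.15,-0.06,0.02],"rotation": [0,0,0.06],"claw": 0.6},
    {"offset": [-0.4,-0.15,0.05],"rotation": [0,0,0.12],"claw": 0.6},
    {"offset": [-0.65,-0.25,0.1],"rotation": [0,0,0.18],"claw": 0.6},
    {"offset": [-0.9,-0.32,0.15],"rotation": [0,0,0.24],"claw": 0.6},
    {"offset": [-1,-0.4,0.2],"rotation": [0,0,0.3],"claw": 0.6},
    {"offset": [-1,-0.4,0.2],"rotation": [0,0,0.36],"claw": 0.6},
    {"offset": [-1,-0.4,0.2],"rotation": [0,0,0.42],"claw": 0.6},
    {"offset": [-1,-0.4,0.2],"rotation": [0,0,0.48],"claw": 0.6},
    {"offset": [-1,-0.4,0.2],"rotation": [0,0,0.515],"claw": 0.6},
    {"offset": [-1,-0.4,0.2],"rotation": [0,0,0.515],"claw": 0.6},
  ],
  force=40,
)

```text
clock: 0.93
tcp_pos: [0.3644, 0.5172, 0.2008]
orientation: [2.032, 2.395, -0.001]
contact_force: [-0.2, 1.1, 0.8]
grip_width: 0.0512
gripper_force: 0.0
```

```bash
python3 - <<'E'
from h import *
R=Rt(9.5)
plan([([.5235,.3775,.10],R)])
E
```

```text
clock 0.93 tcp [0.3644 0.5172 0.2008] case [-221.1  504.8  200.8] F [-0.2  1.1  0.8] w 0.0512 gf 0.0 q [-1.26  0.45  0.28  1.71 -0.14  1.01 -0.77]
off [-1.091, 0.895, 0.672] rot [-0.0, 0.0, -0.001] rows>=5.6
```

drive_tool(
  rows=[
    {"offset": [-0.25,0.22,0.1],"rotation": [0,0,0],"claw": 0.6},
    {"offset": [-0.5,0.45,0.25],"rotation": [0,0,0],"claw": 0.6},
    {"offset": [-0.75,0.68,0.45],"rotation": [0,0,0],"claw": 0.6},
    {"offset": [-0.95,0.85,0.6],"rotation": [0,0,0],"claw": 0.6},
    {"offset": [-1,0.895,0.8],"rotation": [0,0,0],"claw": 0.6},
    {"offset": [-1,0.895,0.8],"rotation": [0,0,0],"claw": 0.6},
    {"offset": [-1,0.895,0.8],"rotation": [0,0,0],"claw": 0.6},
    {"offset": [-1,0.895,0.8],"rotation": [0,0,0],"claw": 0.6},
  ],
)

```text
clock: 1.6
tcp_pos: [0.5221, 0.3893, 0.0795]
orientation: [2.031, 2.397, -0.006]
contact_force: [-0.7, 1.2, 0.0]
grip_width: 0.0511
gripper_force: 0.0
```

```bash
python3 - <<'E'
from h import *
R=Rt(9.5)
plan([([.5235,.3775,.03],R),([.5235,.3775,.002],R)])
E
```

```text
clock 1.6 tcp [0.5221 0.3893 0.0795] case [-79.  359.8  79.5] F [-0.7  1.2  0. ] w 0.0511 gf 0.0 q [-0.93  0.62  0.27  1.74 -0.21  0.81 -0.4 ]
off [-0.078, -0.003, 0.33] rot [-0.001, 0.001, -0.0] rows>=1.2
off [-0.078, -0.003, 0.517] rot [-0.001, 0.001, -0.0] rows>=1.9
```

drive_tool(
  rows=[
    {"offset": [-0.08,0,0.1],"rotation": [0,0,0],"claw": 0.6},
    {"offset": [-0.08,0,0.3],"rotation": [0,0,0],"claw": 0.6},
    {"offset": [-0.08,0,0.4],"rotation": [0,0,0],"claw": 0.6},
    {"offset": [-0.08,0,0.48],"rotation": [0,0,0],"claw": 0.6},
    {"offset": [-0.08,0,0.515],"rotation": [0,0,0],"claw": 0.6},
    {"offset": [-0.08,0,0.515],"rotation": [0,0,0],"claw": 0.1},
    {"offset": [-0.08,0,0.515],"rotation": [0,0,0],"claw": 0.1},
    {"offset": [-0.08,0,0.515],"rotation": [0,0,0],"claw": 0.1},
    {"offset": [-0.08,0,0.515],"rotation": [0,0,0],"claw": 0.1},
    {"offset": [-0.08,0,0.515],"rotation": [0,0,0],"claw": 0.1},
    {"offset": [-0.08,0,0.515],"rotation": [0,0,0],"claw": 0.1},
    {"offset": [-0.08,0,0.515],"rotation": [0,0,0],"claw": 0.1},
  ],
)

```text
clock: 2.6
tcp_pos: [0.5245, 0.3808, 0.0053]
orientation: [-2.029, -2.398, -0.004]
contact_force: [-1.2, 2.4, 6.3]
grip_width: 0.0232
gripper_force: 39.8
```

```bash
python3 - <<'E'
from h import *
R=Rt(6.55)
plan([([.5235,.3775,.2],R),(w(-24,0,230),R)])
E
```

```text
clock 2.6 tcp [0.5245 0.3808 0.0053] case [-77.6 351.    5.3] F [-1.2  2.4  6.3] w 0.0232 gf 39.8 q [-0.89  0.71  0.23  1.78 -0.24  0.67 -0.36]
off [-0.018, -0.008, -1.298] rot [0.001, -0.001, 0.026] rows>=4.7
off [-2.353, 0.238, -1.502] rot [0.001, -0.001, 0.026] rows>=10.1
```

drive_tool(
  rows=[
    {"offset": [0,0,-0.08],"rotation": [0,0,0],"claw": 0.1},
    {"offset": [0,0,-0.25],"rotation": [0,0,0.01],"claw": 0.1},
    {"offset": [-0.08,0.01,-0.5],"rotation": [0,0,0.02],"claw": 0.1},
    {"offset": [-0.25,0.03,-0.75],"rotation": [0,0,0.026],"claw": 0.1},
    {"offset": [-0.5,0.06,-0.95],"rotation": [0,0,0.026],"claw": 0.1},
    {"offset": [-0.75,0.08,-1],"rotation": [0,0,0.026],"claw": 0.1},
    {"offset": [-0.92,0.1,-1],"rotation": [0,0,0.026],"claw": 0.1},
    {"offset": [-1,0.1,-1],"rotation": [0,0,0.026],"claw": 0.1},
    {"offset": [-1,0.1,-1],"rotation": [0,0,0.026],"claw": 0.1},
  ],
)

```text
clock: 3.35
tcp_pos: [0.5646, 0.2286, 0.1551]
orientation: [2.099, 2.335, -0.001]
contact_force: [-0.8, -0.1, -2.1]
grip_width: 0.0232
gripper_force: 38.5
```

```bash
python3 - <<'E'
from h import *
R=Rt(6.55)
plan([(w(-24,0,230),R)])
E
```

```text
clock 3.35 tcp [0.5646 0.2286 0.1551] case [-55.2 195.3 155.1] F [-0.8 -0.1 -2.1] w 0.0232 gf 38.5 q [-0.74  0.46  0.33  1.81 -0.18  0.9  -0.22]
off [-1.301, 0.218, -0.497] rot [0.0, 0.001, -0.004] rows>=5.1
```

drive_tool(
  rows=[
    {"offset": [0,0,-0.15],"rotation": [0,0,0],"claw": 0.1},
    {"offset": [0,0,-0.35],"rotation": [0,0,0],"claw": 0.1},
    {"offset": [-0.08,0.05,-0.5],"rotation": [0,0,0],"claw": 0.1},
    {"offset": [-0.25,0.1,-0.5],"rotation": [0,0,0],"claw": 0.1},
    {"offset": [-0.5,0.15,-0.5],"rotation": [0,0,0],"claw": 0.1},
    {"offset": [-0.75,0.22,-0.5],"rotation": [0,0,0],"claw": 0.1},
    {"offset": [-0.95,0.22,-0.5],"rotation": [0,0,0],"claw": 0.1},
    {"offset": [-1,0.22,-0.5],"rotation": [0,0,0],"claw": 0.1},
    {"offset": [-1,0.22,-0.5],"rotation": [0,0,0],"claw": 0.1},
  ],
)

```text
clock: 4.1
tcp_pos: [0.6132, 0.0861, 0.2289]
orientation: [2.097, 2.339, -0.002]
contact_force: [-0.1, 1.1, -1.1]
grip_width: 0.0233
gripper_force: 38.6
```

```bash
python3 - <<'E'
from h import *
R=Rt(6.55)
plan([(w(-24,0,230),R),(w(-24,0,125),R),(w(-24,0,104),R)])
g=grab('side'); save('s1.png',g['frame'][150:384,150:400],2.5)
g=grab('top'); C=c(cloud(g)); q=C[(g['z_map']>0)&(abs(C[...,2]-100)<4)&(C[...,0]<30)&(abs(C[...,1])<120)&(C[...,0]>-65)]; print(np.percentile(q,[1,50,99],axis=0).round(1).tolist())
g=dict(np.load('top0.npz')); C=c(cloud(g))
d=C[(g['z_map']>0)&(C[...,2]>115)&(C[...,2]<142)&(abs(C[...,1])<110)&(abs(C[...,0])<66)]; print('div',np.histogram(d[:,0],bins=range(-70,70,5)))
E
```

```text
clock 4.1 tcp [0.6132 0.0861 0.2289] case [-23.2  48.1 228.9] F [-0.1  1.1 -1.1] w 0.0233 gf 38.6 q [-0.54  0.4   0.39  1.72 -0.17  1.05  0.02]
off [-0.321, -0.004, -0.007] rot [-0.0, 0.001, -0.003] rows>=1.2
off [-0.32, -0.003, 0.693] rot [-0.0, 0.001, -0.003] rows>=2.7
off [-0.32, -0.003, 0.833] rot [-0.0, 0.001, -0.003] rows>=3.2
[[-54.9, -118.4, 96.6], [-25.8, 12.2, 100.0], [26.0, 113.7, 103.7]]
div (array([  0,   5,   0,   0,   0,   0,   0,   0,   0,   0,   0,   0,   0,
         0,   0,   0,   0,   0,   0, 218,  34, 112, 140, 123, 116,  75,
        36]), array([-70, -65, -60, -55, -50, -45, -40, -35, -30, -25, -20, -15, -10,
        -5,   0,   5,  10,  15,  20,  25,  30,  35,  40,  45,  50,  55,
        60,  65]))
```

View pics/s1.png

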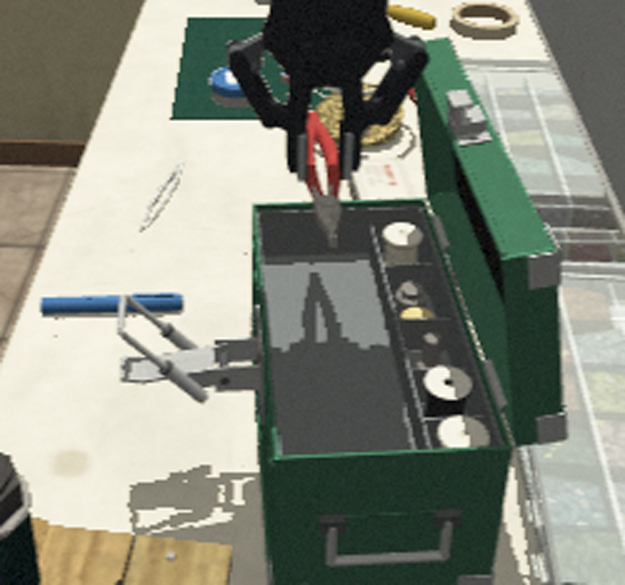

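The picture shows the pliers level in the gripper above the front compartment, jaws at (333,240), with nothing disturbed. The compartment spans x' of about -63 to 25, so I aim at x' = -20.

drive_tool(
  rows=[
    {"offset": [-0.12,0.02,0],"rotation": [0,0,0],"claw": 0.1},
    {"offset": [-0.27,0.02,0],"rotation": [0,0,0],"claw": 0.1},
    {"offset": [-0.32,0.02,0.1],"rotation": [0,0,0],"claw": 0.1},
    {"offset": [-0.32,0.02,0.25],"rotation": [0,0,0],"claw": 0.1},
    {"offset": [-0.32,0.02,0.4],"rotation": [0,0,0],"claw": 0.1},
    {"offset": [-0.32,0.02,0.55],"rotation": [0,0,0],"claw": 0.1},
    {"offset": [-0.32,0.02,0.65],"rotation": [0,0,0],"claw": 0.1},
    {"offset": [-0.32,0.02,0.73],"rotation": [0,0,0],"claw": 0.1},
    {"offset": [-0.32,0.02,0.77],"rotation": [0,0,0],"claw": 0.1},
    {"offset": [-0.32,0.02,0.79],"rotation": [0,0,0],"claw": 0.1},
    {"offset": [-0.32,0.02,0.79],"rotation": [0,0,0],"claw": 0.1},
    {"offset": [-0.32,0.02,0.79],"rotation": [0,0,0],"claw": 0.1},
  ],
)

```text
clock: 5.2
tcp_pos: [0.6224, 0.0422, 0.1113]
orientation: [2.09, 2.344, 0.002]
contact_force: [0.1, 0.5, -0.6]
grip_width: 0.0233
gripper_force: 38.6
```

```bash
python3 - <<'E'
from h import *
R=Rt(6.55)
plan([(w(-20,0,105.5),R)])
E
```

```text
clock 5.2 tcp [0.6224 0.0422 0.1113] case [-19.    3.5 111.3] F [ 0.1  0.5 -0.6] w 0.0233 gf 38.6 q [-0.43  0.55  0.36  1.8  -0.25  0.83  0.16]
off [-0.023, -0.006, 0.039] rot [0.001, -0.0, 0.0] rows>=0.2
```

drive_tool(
  rows=[
    {"offset": [0,0,0.015],"rotation": [0,0,0],"claw": 0.1},
    {"offset": [0,0,0.03],"rotation": [0,0,0],"claw": 0.1},
    {"offset": [0,0,0.04],"rotation": [0,0,0],"claw": 0.1},
    {"offset": [0,0,0.045],"rotation": [0,0,0],"claw": 0.1},
    {"offset": [0,0,0.045],"rotation": [0,0,0],"claw": 0.1},
  ],
)

```text
clock: 5.62
tcp_pos: [0.6222, 0.0417, 0.1052]
orientation: [2.092, 2.344, 0.002]
contact_force: [-3.0, 0.2, 7.8]
grip_width: 0.0232
gripper_force: 40.8
```

Contact (7.8 N): they rest on the floor. I release and lift.

drive_tool(
  rows=[
    {"offset": [0,0,0],"rotation": [0,0,0],"claw": 0.35},
    {"offset": [0,0,0],"rotation": [0,0,0],"claw": 0.5},
    {"offset": [0,0,0],"rotation": [0,0,0],"claw": 0.5},
    {"offset": [0,0,0],"rotation": [0,0,0],"claw": 0.5},
    {"offset": [0,0,-0.05],"rotation": [0,0,0],"claw": 0.5},
    {"offset": [0,0,-0.15],"rotation": [0,0,0],"claw": 0.5},
    {"offset": [0,0,-0.35],"rotation": [0,0,0],"claw": 0.5},
    {"offset": [0,0,-0.6],"rotation": [0,0,0],"claw": 0.5},
    {"offset": [0,0,-0.85],"rotation": [0,0,0],"claw": 0.5},
    {"offset": [0,0,-0.95],"rotation": [0,0,0],"claw": 0.5},
    {"offset": [0,0,-0.95],"rotation": [0,0,0],"claw": 0.5},
  ],
)

```text
clock: 6.53
tcp_pos: [0.6239, 0.0415, 0.2515]
orientation: [2.089, 2.34, 0.01]
contact_force: [1.0, -0.4, 0.2]
grip_width: 0.043
gripper_force: 0.0
```

```bash
python3 - <<'E'
from h import *
plan([(w(-130,0,330),Rt(-83.45,0)),(w(-130,0,330),Rt(96.55,0)),(w(-80,0,350),Rt(96.55,40)),(w(-80,0,350),Rt(-83.45,40))])
g=grab('side'); save('s2.png',g['frame'][150:384,150:400],2.4)
E
```

```text
clock 6.53 tcp [0.6239 0.0415 0.2515] case [-17.6   2.6 251.5] F [ 1.  -0.4  0.2] w 0.043 gf 0.0 q [-0.48  0.39  0.41  1.69 -0.17  1.09  0.1 ]
off [-0.018, -0.745, -0.529] rot [0.003, -0.003, 0.785] rows>=12.6
off [-0.018, -0.745, -0.529] rot [0.003, 0.003, -0.786] rows>=12.6
off [-0.017, -0.411, -0.66] rot [-0.27, -0.27, -0.752] rows>=13.5
off [-0.017, -0.411, -0.66] rot [-0.27, 0.27, 0.751] rows>=13.5
```

View pics/s2.png

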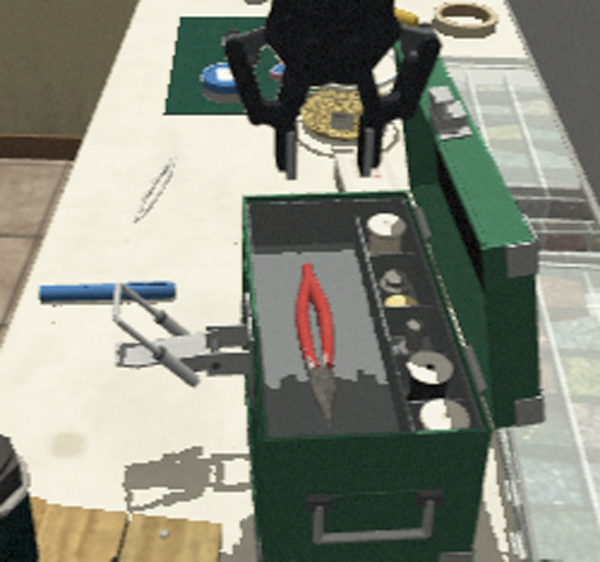

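The picture shows the pliers lying flat in the front compartment, (305,268) to (328,420), and the gripper clear of them. Next I turn and tilt the tool to take the keeper.

drive_tool(
  rows=[
    {"offset": [0,-0.1,-0.2],"rotation": [0,0,0.05],"claw": 0.5},
    {"offset": [0,-0.25,-0.4],"rotation": [-0.02,0.02,0.11],"claw": 0.5},
    {"offset": [-0.02,-0.41,-0.66],"rotation": [-0.04,0.04,0.17],"claw": 0.5},
    {"offset": [-0.02,-0.41,-0.66],"rotation": [-0.07,0.07,0.22],"claw": 0.5},
    {"offset": [-0.02,-0.41,-0.66],"rotation": [-0.09,0.09,0.27],"claw": 0.5},
    {"offset": [-0.02,-0.41,-0.66],"rotation": [-0.11,0.11,0.32],"claw": 0.5},
    {"offset": [-0.02,-0.41,-0.66],"rotation": [-0.13,0.13,0.37],"claw": 0.5},
    {"offset": [-0.02,-0.41,-0.66],"rotation": [-0.15,0.15,0.42],"claw": 0.5},
    {"offset": [-0.02,-0.41,-0.66],"rotation": [-0.17,0.17,0.47],"claw": 0.5},
    {"offset": [-0.02,-0.41,-0.66],"rotation": [-0.19,0.19,0.53],"claw": 0.5},
    {"offset": [-0.02,-0.41,-0.66],"rotation": [-0.21,0.21,0.58],"claw": 0.5},
    {"offset": [-0.02,-0.41,-0.66],"rotation": [-0.23,0.23,0.63],"claw": 0.5},
    {"offset": [-0.02,-0.41,-0.66],"rotation": [-0.25,0.25,0.69],"claw": 0.5},
    {"offset": [-0.02,-0.41,-0.66],"rotation": [-0.27,0.27,0.75],"claw": 0.5},
    {"offset": [-0.02,-0.41,-0.66],"rotation": [-0.27,0.27,0.75],"claw": 0.5},
    {"offset": [-0.02,-0.41,-0.66],"rotation": [-0.27,0.27,0.75],"claw": 0.5},
  ],
)

```text
clock: 7.92
tcp_pos: [0.5589, 0.0324, 0.3425]
orientation: [-2.918, -0.168, -1.043]
contact_force: [-0.0, 0.7, 0.0]
grip_width: 0.0426
gripper_force: 0.0
```

```bash
cat >> h.py <<'E'
def lid(phi,u,n): return 70+u*-np.cos(phi)+n*np.sin(phi),150+u*np.sin(phi)+n*np.cos(phi)
E
python3 - <<'E'
from h import *
R=Rt(-83.45,40)
x,z=lid(1.41,155,12); t=np.radians(40); d=np.array([np.sin(t),-np.cos(t)])  # tool axis (x,z)
print(x,z)
T=lambda b:(w(x+d[0]*b,0,z+d[1]*b),R)
plan([T(-50),T(0),T(12)])
for n in('side','top'):
    g=grab(n); C=c(cloud(g)); m=(g['z_map']>0)&(C[...,2]>298)&(C[...,2]<330)&(abs(C[...,1])<30)&(C[...,0]>40)&(C[...,0]<90); q=C[m]; print(n,len(q),np.percentile(q,[2,50,98],axis=0).round(1).tolist() if len(q) else '')
E
```

```text
57.02903292116736 304.9217673958048
clock 7.92 tcp [0.5589 0.0324 0.3425] case [-83.2   1.  342.5] F [-0.   0.7  0. ] w 0.0426 gf 0.0 q [-0.41 -0.14  0.19  2.21  0.23  0.39 -1.85]
off [0.561, 0.007, 0.453] rot [-0.0, 0.006, 0.0] rows>=2.6
off [0.565, 0.007, 0.786] rot [-0.0, 0.006, 0.0] rows>=3.5
off [0.566, 0.007, 0.866] rot [-0.0, 0.006, 0.0] rows>=3.7
side 165 [[48.4, -10.1, 298.3], [56.1, -3.6, 303.8], [69.3, 8.9, 313.4]]
top 110 [[47.4, -9.0, 298.5], [55.2, 1.9, 311.1], [68.5, 10.3, 315.3]]
```

drive_tool(
  rows=[
    {"offset": [0.15,0,0.1],"rotation": [0,0.005,0],"claw": 0.5},
    {"offset": [0.35,0,0.25],"rotation": [0,0.005,0],"claw": 0.5},
    {"offset": [0.52,0.005,0.4],"rotation": [0,0.005,0],"claw": 0.5},
    {"offset": [0.565,0.005,0.5],"rotation": [0,0.005,0],"claw": 0.5},
    {"offset": [0.565,0.005,0.6],"rotation": [0,0.005,0],"claw": 0.5},
    {"offset": [0.565,0.005,0.7],"rotation": [0,0.005,0],"claw": 0.5},
    {"offset": [0.565,0.005,0.78],"rotation": [0,0.005,0],"claw": 0.5},
    {"offset": [0.565,0.005,0.82],"rotation": [0,0.005,0],"claw": 0.5},
    {"offset": [0.565,0.005,0.82],"rotation": [0,0.005,0],"claw": 0.5},
    {"offset": [0.565,0.005,0.82],"rotation": [0,0.005,0],"claw": 0.5},
  ],
)

```text
clock: 8.85
tcp_pos: [0.7037, 0.0474, 0.3043]
orientation: [-2.911, -0.17, -1.062]
contact_force: [0.2, -0.0, -0.5]
grip_width: 0.0424
gripper_force: 0.0
```

```bash
python3 - <<'E'
from h import *
x,z=lid(1.41,155,12); t=np.radians(40); d=np.array([np.sin(t),-np.cos(t)])
plan([(w(x+d[0]*6,0,z+d[1]*6),Rt(-83.45,40))])
E
```

```text
clock 8.85 tcp [0.7037 0.0474 0.3043] case [ 62.3  -0.6 304.3] F [ 0.2 -0.  -0.5] w 0.0424 gf 0.0 q [-0.38  0.18  0.24  1.99 -0.04  0.27 -1.58]
off [-0.025, -0.004, 0.014] rot [-0.0, -0.001, 0.001] rows>=0.1
```

drive_tool(
  rows=[
    {"offset": [-0.02,0,0.01],"rotation": [0,0,0],"claw": 0.3},
    {"offset": [-0.02,0,0.01],"rotation": [0,0,0],"claw": 0.0},
    {"offset": [-0.02,0,0.01],"rotation": [0,0,0],"claw": 0.0},
    {"offset": [-0.02,0,0.01],"rotation": [0,0,0],"claw": 0.0},
    {"offset": [-0.02,0,0.01],"rotation": [0,0,0],"claw": 0.0},
    {"offset": [-0.02,0,0.01],"rotation": [0,0,0],"claw": 0.0},
  ],
  force=35,
)

```text
clock: 9.35
tcp_pos: [0.7024, 0.0486, 0.3019]
orientation: [-2.908, -0.172, -1.063]
contact_force: [-2.9, 4.5, 3.4]
grip_width: 0.0188
gripper_force: 36.0
```

```bash
python3 - <<'E'
from h import *
p=c(get_obs()['tcp_pos']); b=p-np.array([lid(1.41,155,12)[0],0,lid(1.41,155,12)[1]]); print(b)
d0=np.array([np.sin(.698),-np.cos(.698)]); n0=np.array([np.cos(.698),np.sin(.698)]); al,be=b[[0,2]]@d0,b[[0,2]]@n0
T=[]
for i in range(1,10):
    f=1.41-0.78*i/9; ti=40-10*i/9; t=np.radians(ti); x,z=lid(f,155,12)
    q=np.array([x,z])+al*np.array([np.sin(t),-np.cos(t)])+be*np.array([np.cos(t),np.sin(t)])
    T.append((w(q[0],b[1],q[1]),Rt(-83.45,ti)))
plan(T)
E
```

```text
[ 4.17035739  0.72084905 -3.02263031]
clock 9.35 tcp [0.7024 0.0486 0.3019] case [ 61.2   0.7 301.9] F [-2.9  4.5  3.4] w 0.0188 gf 36.0 q [-0.38  0.18  0.24  2.   -0.04  0.26 -1.58]
off [-0.076, -0.0, -0.049] rot [-0.001, -0.011, 0.001] rows>=0.3
off [-0.156, -0.001, -0.091] rot [-0.001, -0.021, 0.001] rows>=0.6
off [-0.239, -0.001, -0.125] rot [-0.001, -0.031, 0.001] rows>=1.0
off [-0.325, -0.001, -0.153] rot [-0.001, -0.04, 0.001] rows>=1.3
off [-0.414, -0.001, -0.173] rot [-0.001, -0.05, 0.001] rows>=1.6
off [-0.503, -0.002, -0.186] rot [-0.001, -0.06, 0.001] rows>=1.9
off [-0.593, -0.002, -0.191] rot [-0.001, -0.069, 0.001] rows>=2.2
off [-0.684, -0.002, -0.188] rot [-0.001, -0.079, 0.001] rows>=2.6
off [-0.774, -0.003, -0.177] rot [-0.001, -0.089, 0.001] rows>=2.9
```

drive_tool(
  rows=[
    {"offset": [-0.037,0,-0.025],"rotation": [0,-0.005,0],"claw": 0.0},
    {"offset": [-0.076,0,-0.049],"rotation": [0,-0.011,0],"claw": 0.0},
    {"offset": [-0.115,0,-0.071],"rotation": [0,-0.016,0],"claw": 0.0},
    {"offset": [-0.156,0,-0.091],"rotation": [0,-0.021,0],"claw": 0.0},
    {"offset": [-0.197,0,-0.109],"rotation": [0,-0.026,0],"claw": 0.0},
    {"offset": [-0.239,0,-0.125],"rotation": [0,-0.031,0],"claw": 0.0},
    {"offset": [-0.282,0,-0.14],"rotation": [0,-0.036,0],"claw": 0.0},
    {"offset": [-0.325,0,-0.153],"rotation": [0,-0.04,0],"claw": 0.0},
    {"offset": [-0.37,0,-0.164],"rotation": [0,-0.045,0],"claw": 0.0},
    {"offset": [-0.414,0,-0.173],"rotation": [0,-0.05,0],"claw": 0.0},
    {"offset": [-0.458,0,-0.18],"rotation": [0,-0.055,0],"claw": 0.0},
    {"offset": [-0.503,0,-0.186],"rotation": [0,-0.06,0],"claw": 0.0},
    {"offset": [-0.548,0,-0.189],"rotation": [0,-0.065,0],"claw": 0.0},
    {"offset": [-0.593,0,-0.191],"rotation": [0,-0.069,0],"claw": 0.0},
    {"offset": [-0.638,0,-0.19],"rotation": [0,-0.074,0],"claw": 0.0},
    {"offset": [-0.684,0,-0.188],"rotation": [0,-0.079,0],"claw": 0.0},
    {"offset": [-0.729,0,-0.183],"rotation": [0,-0.084,0],"claw": 0.0},
    {"offset": [-0.774,0,-0.177],"rotation": [0,-0.089,0],"claw": 0.0},
    {"offset": [-0.774,0,-0.177],"rotation": [0,-0.089,0],"claw": 0.0},
  ],
)

```text
clock: 10.93
tcp_pos: [0.5973, 0.0364, 0.2478]
orientation: [-3.0, -0.176, -0.804]
contact_force: [-6.7, 5.4, 7.3]
grip_width: 0.0188
gripper_force: 36.2
```

```bash
python3 - <<'E'
from h import *
p=c(get_obs()['tcp_pos']); al,be=5.0,1.2
T=[]
for i in range(0,10):
    f=0.63-0.63*i/9; ti=30-12*i/9; t=np.radians(ti); x,z=lid(f,155,12)
    q=np.array([x,z])+al*np.array([np.sin(t),-np.cos(t)])+be*np.array([np.cos(t),np.sin(t)])
    T.append((w(q[0],.5,q[1]),Rt(-83.45,ti)))
plan(T)
g=grab('side'); C=c(cloud(g)); f=g['frame'].astype(int)
m=(f[...,1]>f[...,0]*1.3+8)&(f[...,1]>f[...,2]+5)&(C[...,2]>160)&(abs(C[...,1])<140)&(abs(C[...,0])<120)&(g['z_map']>0); q=C[m]; print(np.percentile(q,[1,99],axis=0).round(0).tolist())
E
```

```text
clock 10.93 tcp [0.5973 0.0364 0.2478] case [-44.6   0.6 247.8] F [-6.7  5.4  7.3] w 0.0188 gf 36.2 q [-0.42  0.11  0.25  2.14  0.    0.37 -1.63]
off [-0.002, 0.001, 0.003] rot [-0.001, -0.0, 0.001] rows>=0.0
off [-0.07, 0.001, 0.029] rot [-0.001, -0.012, 0.001] rows>=0.3
off [-0.136, 0.0, 0.061] rot [-0.001, -0.023, 0.001] rows>=0.5
off [-0.2, 0.0, 0.097] rot [-0.001, -0.035, 0.001] rows>=0.8
off [-0.261, 0.0, 0.137] rot [-0.001, -0.047, 0.001] rows>=1.1
off [-0.32, 0.0, 0.181] rot [-0.001, -0.058, 0.001] rows>=1.3
off [-0.375, 0.0, 0.229] rot [-0.001, -0.07, 0.001] rows>=1.6
off [-0.426, 0.0, 0.281] rot [-0.001, -0.082, 0.001] rows>=1.8
off [-0.474, 0.0, 0.336] rot [-0.001, -0.093, 0.001] rows>=2.1
off [-0.518, 0.0, 0.395] rot [-0.001, -0.105, 0.001] rows>=2.3
[[-35.0, -130.0, 173.0], [85.0, 119.0, 262.0]]
```

drive_tool(
  rows=[
    {"offset": [-0.035,0,0.015],"rotation": [0,-0.006,0],"claw": 0.0},
    {"offset": [-0.07,0,0.029],"rotation": [0,-0.012,0],"claw": 0.0},
    {"offset": [-0.103,0,0.045],"rotation": [0,-0.018,0],"claw": 0.0},
    {"offset": [-0.136,0,0.061],"rotation": [0,-0.023,0],"claw": 0.0},
    {"offset": [-0.168,0,0.079],"rotation": [0,-0.029,0],"claw": 0.0},
    {"offset": [-0.2,0,0.097],"rotation": [0,-0.035,0],"claw": 0.0},
    {"offset": [-0.231,0,0.117],"rotation": [0,-0.041,0],"claw": 0.0},
    {"offset": [-0.261,0,0.137],"rotation": [0,-0.047,0],"claw": 0.0},
    {"offset": [-0.291,0,0.159],"rotation": [0,-0.053,0],"claw": 0.0},
    {"offset": [-0.32,0,0.181],"rotation": [0,-0.058,0],"claw": 0.0},
    {"offset": [-0.348,0,0.205],"rotation": [0,-0.064,0],"claw": 0.0},
    {"offset": [-0.375,0,0.229],"rotation": [0,-0.07,0],"claw": 0.0},
    {"offset": [-0.401,0,0.255],"rotation": [0,-0.076,0],"claw": 0.0},
    {"offset": [-0.426,0,0.281],"rotation": [0,-0.082,0],"claw": 0.0},
    {"offset": [-0.45,0,0.308],"rotation": [0,-0.088,0],"claw": 0.0},
    {"offset": [-0.474,0,0.336],"rotation": [0,-0.093,0],"claw": 0.0},
    {"offset": [-0.496,0,0.365],"rotation": [0,-0.099,0],"claw": 0.0},
    {"offset": [-0.518,0,0.395],"rotation": [0,-0.105,0],"claw": 0.0},
    {"offset": [-0.52,0,0.4],"rotation": [0,-0.105,0],"claw": 0.0},
  ],
)

```text
clock: 12.57
tcp_pos: [0.5558, 0.0317, 0.1535]
orientation: [-3.083, -0.182, -0.471]
contact_force: [-12.9, 6.3, 4.7]
grip_width: 0.0185
gripper_force: 42.2
```

```bash
python3 - <<'E'
from h import *
plan([(w(-83.5,.5,157),Rt(-83.45,18))])
g=grab('side'); C=c(cloud(g)); f=g['frame'].astype(int)
m=(f[...,1]>f[...,0]*1.3+8)&(f[...,1]>f[...,2]+5)&(C[...,2]>165)&(abs(C[...,1])<140)&(abs(C[...,0])<120)&(g['z_map']>0); q=C[m]; print(np.percentile(q,[1,50,99],axis=0).round(1).tolist()); print(np.polyfit(q[q[:,2]>176][:,0],q[q[:,2]>176][:,2],1))
E
```

```text
clock 12.57 tcp [0.5558 0.0317 0.1535] case [-86.4   0.6 153.5] F [-12.9   6.3   4.7] w 0.0185 gf 42.2 q [-0.37  0.25  0.22  2.16 -0.09  0.44 -1.54]
off [0.026, 0.001, -0.017] rot [-0.001, 0.005, 0.002] rows>=0.1
[[-67.6, -130.2, 166.0], [-0.4, -39.2, 185.7], [70.2, 122.4, 191.5]]
[-9.00189012e-02  1.86200621e+02]
```

drive_tool(
  rows=[
    {"offset": [0,0,0],"rotation": [0,0,0],"claw": 0.3},
    {"offset": [0,0,0],"rotation": [0,0,0],"claw": 0.5},
    {"offset": [0,0,0],"rotation": [0,0,0],"claw": 0.5},
    {"offset": [0,0,-0.1],"rotation": [0,0.02,0],"claw": 0.5},
    {"offset": [0,0,-0.3],"rotation": [0,0.04,0],"claw": 0.5},
    {"offset": [0,0,-0.5],"rotation": [0,0.06,0],"claw": 0.0},
    {"offset": [0,0,-0.6],"rotation": [0,0.08,0],"claw": 0.0},
    {"offset": [0,0,-0.6],"rotation": [0,0.09,0],"claw": 0.0},
  ],
)

```text
clock: 13.28
tcp_pos: [0.5333, 0.0267, 0.2454]
orientation: [-3.011, -0.172, -0.769]
contact_force: [0.2, -0.1, -0.0]
grip_width: 0.0069
gripper_force: 0.0
```

```bash
python3 - <<'E'
from h import *
plan([(w(-50,0,215),Rt(-83.45,15)),(w(-50,0,182),Rt(-83.45,15))])
g=grab('side'); C=c(cloud(g)); f=g['frame'].astype(int)
m=(f[...,1]>f[...,0]*1.3+8)&(f[...,1]>f[...,2]+5)&(C[...,2]>165)&(abs(C[...,1])<140)&(abs(C[...,0])<120)&(g['z_map']>0); q=C[m]; print(np.polyfit(q[q[:,2]>176][:,0],q[q[:,2]>176][:,2],1))
save('s3.png',g['frame'][150:384,150:400],2.4)
E
```

```text
clock 13.28 tcp [0.5333 0.0267 0.2454] case [-109.3   -1.7  245.4] F [ 0.2 -0.1 -0. ] w 0.0069 gf 0.0 q [-0.45 -0.01  0.26  2.26  0.09  0.39 -1.72]
off [0.25, -0.011, 0.367] rot [-0.0, -0.119, -0.0] rows>=1.9
off [0.144, -0.011, 0.56] rot [-0.0, -0.119, -0.0] rows>=2.1
[-7.53373815e-02  1.86001238e+02]
```

View pics/s3.png

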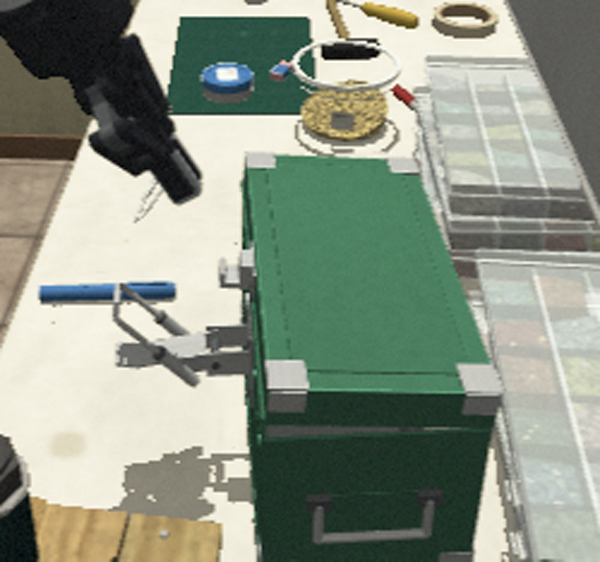

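The picture shows the lid slightly ajar at the front, about 0.08 rad, with the keeper at (240,268). The gripper came free of it. I push the lid down from above near its free edge.

drive_tool(
  rows=[
    {"offset": [0.12,0,0.15],"rotation": [0,-0.06,0],"claw": 0.0},
    {"offset": [0.25,-0.01,0.3],"rotation": [0,-0.12,0],"claw": 0.0},
    {"offset": [0.25,-0.01,0.37],"rotation": [0,-0.12,0],"claw": 0.0},
    {"offset": [0.22,-0.01,0.42],"rotation": [0,-0.12,0],"claw": 0.0},
    {"offset": [0.19,-0.01,0.47],"rotation": [0,-0.12,0],"claw": 0.0},
    {"offset": [0.175,-0.01,0.5],"rotation": [0,-0.12,0],"claw": 0.0},
    {"offset": [0.16,-0.01,0.53],"rotation": [0,-0.12,0],"claw": 0.0},
    {"offset": [0.15,-0.01,0.55],"rotation": [0,-0.12,0],"claw": 0.0},
    {"offset": [0.145,-0.01,0.56],"rotation": [0,-0.12,0],"claw": 0.0},
    {"offset": [0.145,-0.01,0.56],"rotation": [0,-0.12,0],"claw": 0.0},
  ],
)

```text
clock: 14.17
tcp_pos: [0.5896, 0.0352, 0.1811]
orientation: [-3.096, -0.178, -0.394]
contact_force: [-18.2, -1.9, 29.4]
grip_width: -0.0001
gripper_force: 15.0
```

drive_tool(
  rows=[
    {"offset": [0,0,-0.1],"rotation": [0,0,0],"claw": 0.0},
    {"offset": [-0.05,0,-0.3],"rotation": [0,0,0],"claw": 0.3},
    {"offset": [-0.25,0,-0.5],"rotation": [0,0,0],"claw": 0.7},
    {"offset": [-0.45,0,-0.55],"rotation": [0,0.02,0],"claw": 0.7},
    {"offset": [-0.6,0,-0.55],"rotation": [0,0.05,0],"claw": 0.7},
    {"offset": [-0.7,0,-0.5],"rotation": [0,0.05,0],"claw": 0.7},
    {"offset": [-0.7,0,-0.5],"rotation": [0,0.05,0],"claw": 0.7},
  ],
)

```text
clock: 14.75
tcp_pos: [0.4658, 0.0209, 0.2222]
orientation: [-3.069, -0.178, -0.541]
contact_force: [-0.4, 1.0, -0.3]
grip_width: 0.0599
gripper_force: 0.0
```

```bash
python3 - <<'E'
from h import *
R=Rt(-83.45,20);d=np.array([np.sin(.349),-np.cos(.349)])
B=np.array([-165.5,154.5])
plan([(w(B[0]+d[0]*b,0,B[1]+d[1]*b),R) for b in(-45,0,12)])
for n in('side','top'):
    g=grab(n); C=c(cloud(g)); f=g['frame'].astype(int); z=g['z_map']>0
    gr=(f[...,1]>f[...,0]*1.3+8)&(f[...,1]>f[...,2]+5)
    m=gr&(C[...,2]>165)&(abs(C[...,1])<140)&(abs(C[...,0])<120)&z; q=C[m]; q=q[q[:,2]>174]; print(n,np.polyfit(q[:,0],q[:,2],1))
    k=z&~gr&(C[...,0]<-75)&(C[...,0]>-100)&(abs(C[...,1])<16)&(C[...,2]>150)&(C[...,2]<185); q=C[k]; print(' keeper',len(q),np.percentile(q,[2,50,98],axis=0).round(1).tolist() if len(q) else '')
    k=z&~gr&(C[...,0]<-140)&(C[...,0]>-190)&(abs(C[...,1])<30)&(C[...,2]>135)&(C[...,2]<165); q=C[k]; print(' bail',len(q),np.percentile(q,[1,50,99],axis=0).round(1).tolist() if len(q) else '')
E
```

```text
clock 14.75 tcp [0.4658 0.0209 0.2222] case [-1.771e+02  2.000e-01  2.222e+02] F [-0.4  1.  -0.3] w 0.0599 gf 0.0 q [-0.49 -0.05  0.29  2.3   0.08  0.54 -1.72]
off [-0.082, 0.001, 0.15] rot [-0.001, 0.0, 0.001] rows>=0.6
off [-0.082, 0.002, 0.45] rot [-0.001, 0.0, 0.001] rows>=1.6
off [-0.082, 0.002, 0.53] rot [-0.001, 0.0, 0.001] rows>=1.9
side [1.21328859e-03 1.80222581e+02]
 keeper 110 [[-91.5, -10.2, 155.0], [-83.0, -6.6, 159.9], [-75.7, 7.5, 174.4]]
 bail 110 [[-165.7, -21.6, 135.9], [-160.0, -4.8, 148.8], [-147.6, 20.7, 154.9]]
top [1.86365278e-03 1.80787641e+02]
 keeper 81 [[-92.9, -9.5, 156.6], [-82.2, 1.0, 162.9], [-75.4, 10.0, 176.6]]
 bail 49 [[-166.5, -20.9, 135.4], [-160.1, -7.7, 149.4], [-144.8, 21.6, 157.3]]
```

The lid is flat shut (top at z = 180 mm, slope 0). Now I take the loop across its legs at the bar.

drive_tool(
  rows=[
    {"offset": [-0.05,0,0.06],"rotation": [0,0,0],"claw": 0.7},
    {"offset": [-0.08,0,0.2],"rotation": [0,0,0],"claw": 0.7},
    {"offset": [-0.08,0,0.35],"rotation": [0,0,0],"claw": 0.7},
    {"offset": [-0.08,0,0.48],"rotation": [0,0,0],"claw": 0.7},
    {"offset": [-0.08,0,0.55],"rotation": [0,0,0],"claw": 0.7},
    {"offset": [-0.08,0,0.55],"rotation": [0,0,0],"claw": 0.7},
    {"offset": [-0.08,0,0.55],"rotation": [0,0,0],"claw": 0.7},
  ],
  force=25,
)

```text
clock: 15.43
tcp_pos: [0.4894, 0.0238, 0.1427]
orientation: [-3.069, -0.179, -0.546]
contact_force: [0.5, 0.1, 1.1]
grip_width: 0.0598
gripper_force: 0.0
```

```bash
python3 - <<'E'
from h import *
plan([(w(-165,0,154),Rt(-83.45,20))])
g=grab('side'); save('s4.png',g['frame'][210:340,170:300],4.4)
E
```

```text
clock 15.43 tcp [0.4894 0.0238 0.1427] case [-153.2    0.4  142.7] F [0.5 0.1 1.1] w 0.0598 gf 0.0 q [-0.45  0.15  0.28  2.34 -0.06  0.3  -1.58]
off [-0.048, 0.003, -0.098] rot [0.0, -0.002, 0.001] rows>=0.4
```

View pics/s4.png

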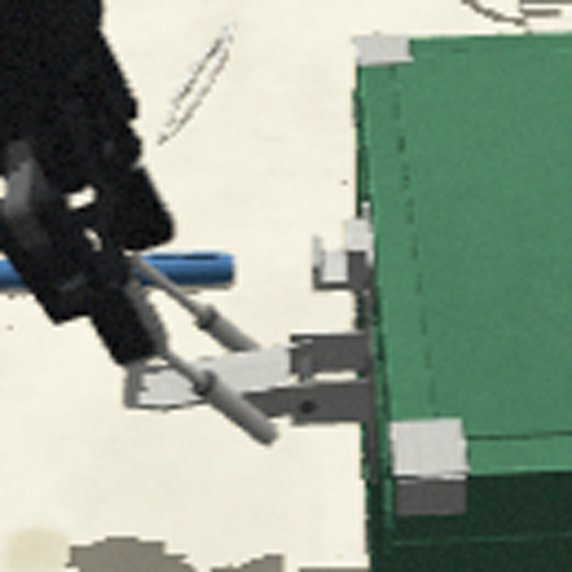

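The picture shows the near finger alongside the loop's near leg at (130,350), with the keeper ahead at (330,265). The bar is about 7 mm off the pad centre, so I shift and close.

drive_tool(
  rows=[
    {"offset": [-0.03,0,0],"rotation": [0,0,0],"claw": 0.7},
    {"offset": [-0.05,0,0],"rotation": [0,0,0],"claw": 0.7},
    {"offset": [-0.05,0,0],"rotation": [0,0,0],"claw": 0.7},
    {"offset": [-0.05,0,0],"rotation": [0,0,0],"claw": 0.3},
    {"offset": [-0.05,0,0],"rotation": [0,0,0],"claw": 0.3},
    {"offset": [-0.05,0,0],"rotation": [0,0,0],"claw": 0.3},
    {"offset": [-0.05,0,0],"rotation": [0,0,0],"claw": 0.3},
    {"offset": [-0.05,0,0],"rotation": [0,0,0],"claw": 0.3},
  ],
)

```text
clock: 16.15
tcp_pos: [0.4809, 0.0231, 0.14]
orientation: [-3.069, -0.179, -0.545]
contact_force: [-3.9, 0.4, 4.2]
grip_width: 0.0411
gripper_force: 24.9
```

```bash
python3 - <<'E'
from h import *
o=get_obs();p=c(o['tcp_pos']); B=np.array([-165,154.]);
t0=np.radians(20); r=B-p[[0,2]]; d=np.array([np.sin(t0),-np.cos(t0)]); n=np.array([np.cos(t0),np.sin(t0)]); al,be=r@d,r@n; print('bar rel',al,be)
def tcp(bx,bz,ti):
    t=np.radians(ti); q=np.array([bx,bz])-al*np.array([np.sin(t),-np.cos(t)])-be*np.array([np.cos(t),np.sin(t)]); return (w(q[0],0,q[1]),Rt(-83.45,ti))
plan([tcp(-155,165,16),tcp(-140,174,12),tcp(-115,180,8),tcp(-95,178,4),tcp(-86,177,2),tcp(-86,170,2),tcp(-86,161,2)])
E
```

```text
bar rel -14.266330070143304 1.7758483130977143
clock 16.15 tcp [0.4809 0.0231 0.14  ] case [-161.8    0.7  140. ] F [-3.9  0.4  4.2] w 0.0411 gf 24.9 q [-0.46  0.14  0.28  2.36 -0.05  0.29 -1.59]
off [0.081, 0.005, -0.047] rot [-0.0, -0.036, 0.001] rows>=0.6
off [0.189, 0.005, -0.07] rot [0.0, -0.071, 0.001] rows>=1.1
off [0.353, 0.005, -0.053] rot [0.0, -0.106, 0.001] rows>=1.7
off [0.467, 0.006, 0.004] rot [0.0, -0.141, 0.001] rows>=2.3
off [0.518, 0.006, 0.029] rot [0.0, -0.158, 0.001] rows>=2.5
off [0.502, 0.006, 0.073] rot [0.0, -0.158, 0.001] rows>=2.5
off [0.482, 0.006, 0.129] rot [0.0, -0.158, 0.001] rows>=2.5
```

drive_tool(
  rows=[
    {"offset": [0.04,0,-0.025],"rotation": [0,-0.018,0],"claw": 0.3},
    {"offset": [0.08,0,-0.047],"rotation": [0,-0.036,0],"claw": 0.3},
    {"offset": [0.135,0,-0.06],"rotation": [0,-0.055,0],"claw": 0.3},
    {"offset": [0.19,0,-0.07],"rotation": [0,-0.071,0],"claw": 0.3},
    {"offset": [0.245,0,-0.066],"rotation": [0,-0.083,0],"claw": 0.3},
    {"offset": [0.3,0,-0.06],"rotation": [0,-0.095,0],"claw": 0.3},
    {"offset": [0.353,0,-0.053],"rotation": [0,-0.106,0],"claw": 0.3},
    {"offset": [0.41,0,-0.026],"rotation": [0,-0.125,0],"claw": 0.3},
    {"offset": [0.467,0,0.002],"rotation": [0,-0.141,0],"claw": 0.3},
    {"offset": [0.495,0,0.012],"rotation": [0,-0.15,0],"claw": 0.3},
    {"offset": [0.52,0,0.025],"rotation": [0,-0.158,0],"claw": 0.3},
    {"offset": [0.52,0,0.025],"rotation": [0,-0.158,0],"claw": 0.3},
    {"offset": [0.52,0,0.025],"rotation": [0,-0.158,0],"claw": 0.3},
  ],
)

```text
clock: 17.23
tcp_pos: [0.5543, 0.0316, 0.1624]
orientation: [-3.135, -0.182, -0.054]
contact_force: [-2.9, 0.1, -5.4]
grip_width: 0.0411
gripper_force: 26.0
```

```bash
python3 - <<'E'
from h import *
plan([(w(-86,0,170),Rt(-83.45,2))])
g=grab('side'); save('s5.png',g['frame'][200:310,180:290],5.4)
E
```

```text
clock 17.23 tcp [0.5543 0.0316 0.1624] case [-87.9   0.7 162.4] F [-2.9  0.1 -5.4] w 0.0411 gf 26.0 q [-0.4   0.35  0.28  1.95 -0.13  0.82 -1.5 ]
off [0.015, 0.005, -0.05] rot [0.0, 0.0, 0.001] rows>=0.2
```

View pics/s5.png

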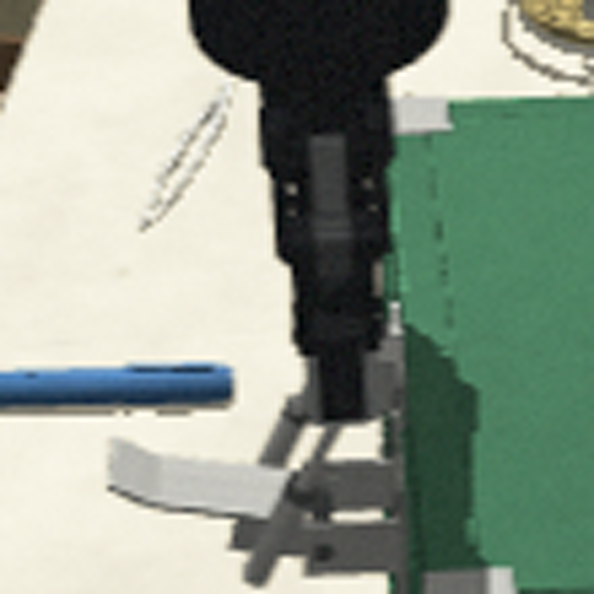

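The picture shows the loop raised between the fingers, its near leg running (255,575)–(335,425), with the lever following at (115,465)–(285,500). From the leg line I check where the bar is.

```bash
python3 - <<'E'
from h import *
g=grab('side')
def on(px,py,y):
    o,d=ray(g,180+(px+.5)/5.4-.5,200+(py+.5)/5.4-.5); s=(y/1000-(o-CO)@CY)/(d@CY); return c(o+s*d)
for P in((255,575),(310,490),(335,425)): print(P,on(*P,-21).round(1))
for P in((110,490),(280,515)): print('lever near edge',on(*P,-12).round(1))
C=c(cloud(g)); z=g['z_map']>0
m=z&(C[...,0]<-112)&(C[...,0]>-190)&(abs(C[...,1])<11)&(C[...,2]>95)&(C[...,2]<150); q=C[m]; k,b=np.polyfit(q[:,0],q[:,2],1); print('lever top slope',k,b,len(q))
for th in(np.pi/2-np.arctan(k)*1,):
    print('theta',th); pin=np.array([-96.5+5*np.cos(th)-19.4*np.sin(th),102-5*np.sin(th)-19.4*np.cos(th)]); print('pin',pin)
    # bar at distance 77 and x known ~ tcp x +-: list
    for x in(-92,-90,-88,-86,-84,-82): print(x,(pin[1]+np.sqrt(77**2-(x-pin[0])**2)).round(1))
E
```

```text
(255, 575) [-117.3  -21.    98.3]
(310, 490) [-99.  -21.  133.2]
(335, 425) [-90.8 -21.  159. ]
lever near edge [-162.1  -12.   128.3]
lever near edge [-108.8  -12.   114.9]
lever top slope -0.3316220242933199 73.9775688274894 282
theta 1.8910059131528598
pin [-116.48771519  103.36060337]
-92 176.4
-90 175.7
-88 174.9
-86 174.1
-84 173.2
-82 172.2
```

drive_tool(
  rows=[
    {"offset": [0.01,0,0.015],"rotation": [0,0,0],"claw": 0.3},
    {"offset": [0.01,0,0.03],"rotation": [0,0,0],"claw": 0.3},
    {"offset": [0.01,0,0.045],"rotation": [0,0,0],"claw": 0.3},
    {"offset": [0.01,0,0.06],"rotation": [0,0,0],"claw": 0.3},
    {"offset": [0.01,0,0.07],"rotation": [0,0,0],"claw": 0.3},
    {"offset": [0.01,0,0.08],"rotation": [0,0,0],"claw": 0.3},
    {"offset": [0.01,0,0.08],"rotation": [0,0,0],"claw": 0.3},
  ],
)

```text
clock: 17.92
tcp_pos: [0.5581, 0.032, 0.1532]
orientation: [-3.134, -0.182, -0.061]
contact_force: [-5.8, -0.3, 7.1]
grip_width: 0.041
gripper_force: 27.1
```

```bash
cat > lv.py <<'E'
from h import *
def lever():
    g=grab('side'); C=c(cloud(g)); z=g['z_map']>0
    m=z&(C[...,0]<-114)&(C[...,0]>-190)&(abs(C[...,1])<11)&(C[...,2]>60)&(C[...,2]<150); q=C[m]; k,b=np.polyfit(q[:,0],q[:,2],1)
    th=np.pi/2-np.arctan(k); pin=np.array([-96.5+5*np.cos(th)-19.4*np.sin(th),102-5*np.sin(th)-19.4*np.cos(th)])
    print('theta',th.round(3),len(q),'pin',pin.round(1),'dist to seat',np.hypot(*(pin-[-87,162])).round(1)); return g
E
python3 - <<'E'
from lv import *
lever(); plan([(w(-86,0,150),Rt(-83.45,2))])
E
```

```text
theta 1.45 292 pin [-115.2   94.7] dist to seat 73.0
clock 17.97 tcp [0.558  0.0321 0.1532] case [-84.1   0.8 153.2] F [-3.9 -0.9  6.3] w 0.0406 gf 27.1 q [-0.39  0.37  0.28  1.96 -0.14  0.8  -1.5 ]
off [-0.013, 0.005, 0.021] rot [0.0, -0.002, 0.001] rows>=0.1
```

drive_tool(
  rows=[
    {"offset": [-0.015,0,0.0],"rotation": [0,0,0],"claw": 0.3},
    {"offset": [-0.015,0,0.015],"rotation": [0,0,0],"claw": 0.3},
    {"offset": [-0.015,0,0.03],"rotation": [0,0,0],"claw": 0.3},
    {"offset": [-0.015,0,0.03],"rotation": [0,0,0],"claw": 0.3},
  ],
)

```text
clock: 18.3
tcp_pos: [0.5588, 0.0321, 0.1501]
orientation: [-3.133, -0.183, -0.071]
contact_force: [-2.1, 0.5, 11.3]
grip_width: 0.0408
gripper_force: 31.2
```

```bash
python3 - <<'E'
from lv import *
lever(); plan([(w(-86,0,150),Rt(-83.45,2))])
E
```

```text
theta 1.33 280 pin [-114.2   92.5] dist to seat 74.6
clock 18.35 tcp [0.5588 0.0321 0.1501] case [-83.4   0.7 150.1] F [-0.8 -0.5 11.7] w 0.0409 gf 31.2 q [-0.39  0.37  0.28  1.96 -0.14  0.78 -1.5 ]
off [-0.018, 0.005, -0.0] rot [0.0, -0.005, 0.001] rows>=0.1
```

drive_tool(
  rows=[
    {"offset": [0,0,-0.01],"rotation": [0,0,0],"claw": 0.5},
    {"offset": [0,0,-0.01],"rotation": [0,0,0],"claw": 0.65},
    {"offset": [0,0,-0.01],"rotation": [0,0,0],"claw": 0.65},
    {"offset": [0,0,-0.01],"rotation": [0,0,0],"claw": 0.65},
    {"offset": [0,0,-0.1],"rotation": [0,0,0],"claw": 0.65},
    {"offset": [0,0,-0.3],"rotation": [0,0,0],"claw": 0.65},
    {"offset": [-0.1,0,-0.5],"rotation": [0,0,0],"claw": 0.65},
    {"offset": [-0.35,0,-0.6],"rotation": [0,0,0],"claw": 0.4},
    {"offset": [-0.55,0,-0.6],"rotation": [0,0,0],"claw": 0.0},
    {"offset": [-0.6,0,-0.5],"rotation": [0,0,0],"claw": 0.0},
    {"offset": [-0.6,0,-0.5],"rotation": [0,0,0],"claw": 0.0},
  ],
)

```text
clock: 19.27
tcp_pos: [0.4598, 0.0204, 0.2171]
orientation: [-3.134, -0.182, -0.052]
contact_force: [-1.4, -0.0, -0.4]
grip_width: 0.007
gripper_force: 0.0
```

```bash
python3 - <<'E'
from lv import *
g=lever(); save('s6.png',g['frame'][210:310,190:290],6)
plan([(w(-165,0,140),Rt(-83.45,15))])
E
```

```text
theta 1.315 274 pin [-114.    92.3] dist to seat 74.8
clock 19.32 tcp [0.4617 0.0208 0.218 ] case [-181.1    0.6  218. ] F [ 0.1 -0.8  0.9] w 0.0008 gf 0.0 q [-0.46  0.12  0.3   2.1  -0.04  0.9  -1.59]
off [0.089, 0.004, 0.524] rot [0.0, 0.114, 0.001] rows>=1.9
```

View pics/s6.png

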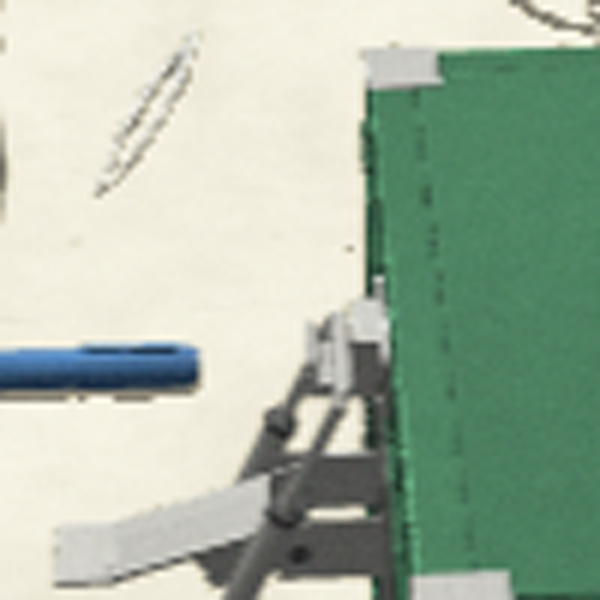

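The picture shows the loop's bar sitting in the keeper behind its lip at (340,360), with the legs running down to the lever pin. The lever waits at about 1.3 rad. Next I push the lever; the checks from here on are numeric.

```bash
cat >> lv.py <<'E'
def push(th,r=60,ti=15,gap=0):
    n=np.array([-np.cos(th),np.sin(th)]); t=np.radians(ti)
    s=abs(11*np.array([np.cos(t),np.sin(t)])@n)+gap
    q=np.array([-96.5,102])+r*np.array([-np.sin(th),-np.cos(th)])+(8.5+s)*n
    return (w(q[0],0,q[1]),Rt(-83.45,ti))
E
python3 - <<'E'
from lv import *
plan([push(1.315,gap=25),push(1.315,gap=8)])
E
```

```text
clock 19.32 tcp [0.4617 0.0208 0.218 ] case [-181.1    0.6  218. ] F [ 0.1 -0.8  0.9] w 0.0008 gf 0.0 q [-0.46  0.12  0.3   2.1  -0.04  0.9  -1.59]
off [0.097, 0.004, 0.662] rot [0.0, 0.114, 0.001] rows>=2.4
off [0.122, 0.004, 0.773] rot [0.0, 0.114, 0.001] rows>=2.8
```

drive_tool(
  rows=[
    {"offset": [0.03,0,0.15],"rotation": [0,0.04,0],"claw": 0.0},
    {"offset": [0.06,0,0.35],"rotation": [0,0.08,0],"claw": 0.0},
    {"offset": [0.09,0,0.52],"rotation": [0,0.114,0],"claw": 0.0},
    {"offset": [0.1,0,0.63],"rotation": [0,0.114,0],"claw": 0.0},
    {"offset": [0.11,0,0.72],"rotation": [0,0.114,0],"claw": 0.0},
    {"offset": [0.12,0,0.76],"rotation": [0,0.114,0],"claw": 0.0},
    {"offset": [0.12,0,0.76],"rotation": [0,0.114,0],"claw": 0.0},
    {"offset": [0.12,0,0.76],"rotation": [0,0.114,0],"claw": 0.0},
  ],
  force=30,
)

```text
clock: 19.98
tcp_pos: [0.4862, 0.0235, 0.1056]
orientation: [-3.095, -0.18, -0.412]
contact_force: [0.1, -0.1, -0.0]
grip_width: 0.0
gripper_force: 0.0
```

```bash
python3 - <<'E'
from lv import *
lever()
plan([push(t) for t in(1.3,1.15,1.0,.85,.7,.55,.4,.3,.2)])
E
```

```text
theta 1.829 377 pin [-116.5  102.1] dist to seat 66.8
clock 20.03 tcp [0.4862 0.0235 0.106 ] case [-156.4    0.5  106. ] F [ 1.1 -0.3  0.7] w 0.0002 gf 0.0 q [-0.4   0.25  0.24  2.31 -0.13  0.32 -1.51]
off [-0.022, 0.003, 0.076] rot [0.0, -0.002, 0.001] rows>=0.3
off [-0.027, 0.003, 0.125] rot [0.0, -0.002, 0.001] rows>=0.5
off [-0.027, 0.003, 0.176] rot [0.0, -0.002, 0.001] rows>=0.6
off [-0.02, 0.003, 0.227] rot [0.0, -0.002, 0.001] rows>=0.8
off [-0.007, 0.003, 0.277] rot [0.0, -0.002, 0.001] rows>=1.0
off [0.014, 0.003, 0.327] rot [0.0, -0.002, 0.001] rows>=1.2
off [0.041, 0.003, 0.375] rot [0.0, -0.002, 0.001] rows>=1.4
off [0.064, 0.003, 0.405] rot [0.0, -0.002, 0.001] rows>=1.5
off [0.09, 0.003, 0.433] rot [0.0, -0.002, 0.001] rows>=1.6
```

drive_tool(
  rows=[
    {"offset": [-0.015,0,0.04],"rotation": [0,0,0],"claw": 0.0},
    {"offset": [-0.022,0,0.076],"rotation": [0,0,0],"claw": 0.0},
    {"offset": [-0.025,0,0.1],"rotation": [0,0,0],"claw": 0.0},
    {"offset": [-0.027,0,0.125],"rotation": [0,0,0],"claw": 0.0},
    {"offset": [-0.027,0,0.15],"rotation": [0,0,0],"claw": 0.0},
    {"offset": [-0.027,0,0.176],"rotation": [0,0,0],"claw": 0.0},
    {"offset": [-0.024,0,0.2],"rotation": [0,0,0],"claw": 0.0},
    {"offset": [-0.02,0,0.227],"rotation": [0,0,0],"claw": 0.0},
  ],
)

```text
clock: 20.7
tcp_pos: [0.4916, 0.0242, 0.0717]
orientation: [-3.094, -0.18, -0.413]
contact_force: [1.2, 0.1, 5.6]
grip_width: -0.0
gripper_force: 2.1
```

```bash
cat >> lv.py <<'E'
def bar(g):
    C=c(cloud(g)); z=g['z_map']>0; f=g['frame'].astype(int); gr=(f[...,1]>f[...,0]*1.3+8)&(f[...,1]>f[...,2]+5)
    m=z&~gr&(C[...,0]<-74)&(C[...,0]>-112)&(abs(C[...,1])>13)&(abs(C[...,1])<25)&(C[...,2]>118)&(C[...,2]<190); q=C[m]
    print('legs',len(q),'top z',np.sort(q[:,2])[-5:].round(1) if len(q) else ''); 
    if len(q)>8: print(np.percentile(q,[5,95],axis=0).round(1).tolist())
    q=C[gr&z&(C[...,2]>172)&(abs(C[...,0])<80)&(abs(C[...,1])<135)]; print('lid',np.polyfit(q[:,0],q[:,2],1).round(3))
E
python3 - <<'E'
from lv import *
bar(grab('side'))
plan([push(t) for t in(.85,.7,.55,.4,.3,.2)])
E
```

```text
legs 127 top z [162.7 163.1 163.5 163.5 163.7]
[[-100.9, -22.2, 118.7], [-85.2, 19.3, 162.5]]
lid [2.00000e-03 1.80114e+02]
clock 20.75 tcp [0.4915 0.0242 0.0711] case [-151.1    0.5   71.1] F [0.4 0.6 1.6] w -0.0005 gf 0.7 q [-0.35  0.33  0.19  2.32 -0.18  0.24 -1.47]
off [0.007, 0.004, -0.007] rot [0.0, -0.001, 0.001] rows>=0.0
off [0.02, 0.004, 0.044] rot [0.0, -0.001, 0.001] rows>=0.2
off [0.041, 0.004, 0.093] rot [0.0, -0.001, 0.001] rows>=0.4
off [0.068, 0.004, 0.141] rot [0.0, -0.001, 0.001] rows>=0.6
off [0.091, 0.004, 0.171] rot [0.0, -0.001, 0.001] rows>=0.7
off [0.117, 0.004, 0.199] rot [0.0, -0.001, 0.001] rows>=0.8
```

Force on the lever is 5.6 N and the loop's top is at 163 mm, so it is hooked and taut. Joint 6 is nearing its limit, so I reduce the tilt on the way.

```bash
python3 - <<'E'
from lv import *
plan([push(t,ti=a) for t,a in((.85,13),(.75,11),(.65,9),(.55,7),(.45,5),(.35,4),(.25,4),(.15,4))])
E
```

```text
clock 20.75 tcp [0.4915 0.0242 0.0711] case [-151.1    0.5   71.1] F [0.4 0.6 1.6] w -0.0005 gf 0.7 q [-0.35  0.33  0.19  2.32 -0.18  0.24 -1.47]
off [0.006, 0.004, -0.009] rot [0.0, -0.019, 0.001] rows>=0.3
off [0.013, 0.004, 0.023] rot [0.0, -0.036, 0.001] rows>=0.6
off [0.023, 0.004, 0.056] rot [0.0, -0.054, 0.001] rows>=0.9
off [0.036, 0.004, 0.088] rot [0.0, -0.071, 0.001] rows>=1.1
off [0.053, 0.004, 0.12] rot [0.0, -0.089, 0.001] rows>=1.4
off [0.074, 0.004, 0.152] rot [0.0, -0.097, 0.001] rows>=1.6
off [0.098, 0.004, 0.183] rot [0.0, -0.097, 0.001] rows>=1.6
off [0.127, 0.004, 0.211] rot [0.0, -0.097, 0.001] rows>=1.6
```

drive_tool(
  rows=[
    {"offset": [0.006,0,0],"rotation": [0,-0.019,0],"claw": 0.0},
    {"offset": [0.013,0,0.025],"rotation": [0,-0.036,0],"claw": 0.0},
    {"offset": [0.023,0,0.056],"rotation": [0,-0.054,0],"claw": 0.0},
    {"offset": [0.036,0,0.088],"rotation": [0,-0.071,0],"claw": 0.0},
    {"offset": [0.053,0,0.12],"rotation": [0,-0.089,0],"claw": 0.0},
    {"offset": [0.074,0,0.152],"rotation": [0,-0.097,0],"claw": 0.0},
    {"offset": [0.098,0,0.183],"rotation": [0,-0.097,0],"claw": 0.0},
    {"offset": [0.127,0,0.211],"rotation": [0,-0.097,0],"claw": 0.0},
    {"offset": [0.127,0,0.211],"rotation": [0,-0.097,0],"claw": 0.0},
  ],
)

```text
clock: 21.5
tcp_pos: [0.5176, 0.0272, 0.0452]
orientation: [-3.131, -0.182, -0.109]
contact_force: [0.4, 0.6, 0.9]
grip_width: 0.0001
gripper_force: 0.0
```

```bash
python3 - <<'E'
from lv import *
g=grab('side');bar(g)
C=c(cloud(g)); m=(g['z_map']>0)&(abs(C[...,1])<14)&(C[...,2]>20)&(C[...,2]<110)&(C[...,0]<-90)&(C[...,0]>-190); q=C[m]
for zz in range(25,110,10):
    s=q[abs(q[:,2]-zz)<5]; print(zz,len(s),np.percentile(s[:,0],[5,50,95]).round(0) if len(s) else '')
plan([push(t,ti=4) for t in(.1,0,-.1)])
E
```

```text
legs 117 top z [188.  188.3 189.3 189.7 189.8]
[[-106.2, -23.8, 121.1], [-85.2, 17.6, 187.7]]
lid [3.00000e-03 1.80043e+02]
25 0 
35 17 [-121. -119. -117.]
45 25 [-133. -117. -113.]
55 60 [-135. -118. -111.]
65 55 [-135. -120. -109.]
75 47 [-130. -109.  -99.]
85 37 [-116. -105.  -99.]
95 34 [-115. -103.  -99.]
105 53 [-109.  -97.  -92.]
clock 21.55 tcp [0.5172 0.0271 0.0455] case [-125.3    0.5   45.5] F [ 0.3  0.2 -0.1] w -0.0 gf 0.0 q [-0.34  0.47  0.2   2.13 -0.18  0.49 -1.46]
off [0.023, 0.004, 0.01] rot [0.0, 0.0, 0.001] rows>=0.1
off [0.06, 0.004, 0.028] rot [0.0, 0.0, 0.001] rows>=0.2
off [0.1, 0.004, 0.041] rot [0.0, 0.0, 0.001] rows>=0.4
```

The force has gone to zero, so the lever has snapped past centre. I nudge it gently, then back off.

drive_tool(
  rows=[
    {"offset": [0.02,0,0.01],"rotation": [0,0,0],"claw": 0.0},
    {"offset": [0.035,0,0.01],"rotation": [0,0,0],"claw": 0.0},
    {"offset": [0.05,0,0.01],"rotation": [0,0,0],"claw": 0.0},
    {"offset": [0.06,0,0.01],"rotation": [0,0,0],"claw": 0.0},
    {"offset": [0.065,0,0.01],"rotation": [0,0,0],"claw": 0.0},
  ],
)

```text
clock: 21.97
tcp_pos: [0.5276, 0.0284, 0.0455]
orientation: [-3.131, -0.182, -0.111]
contact_force: [0.3, 0.2, 1.2]
grip_width: -0.0001
gripper_force: 0.0
```

drive_tool(
  rows=[
    {"offset": [-0.1,0,0],"rotation": [0,0,0],"claw": 0.0},
    {"offset": [-0.25,0,-0.05],"rotation": [0,0,0],"claw": 0.0},
    {"offset": [-0.35,0,-0.25],"rotation": [0,0,0],"claw": 0.0},
    {"offset": [-0.4,0,-0.5],"rotation": [0,0,0],"claw": 0.0},
    {"offset": [-0.4,0,-0.75],"rotation": [0,0,0],"claw": 0.0},
    {"offset": [-0.4,0,-0.95],"rotation": [0,0,0],"claw": 0.0},
    {"offset": [-0.4,0,-1],"rotation": [0,0,0],"claw": 0.0},
    {"offset": [-0.4,0,-1],"rotation": [0,0,0],"claw": 0.0},
  ],
)

```text
clock: 22.63
tcp_pos: [0.4589, 0.0206, 0.1933]
orientation: [-3.129, -0.182, -0.119]
contact_force: [-0.2, -0.6, -0.3]
grip_width: 0.0
gripper_force: 0.0
```

```bash
python3 - <<'E'
from lv import *
for n in('side','top'):
    g=grab(n);bar(g)
    C=c(cloud(g)); m=(g['z_map']>0)&(abs(C[...,1])<14)&(C[...,2]>20)&(C[...,2]<110)&(C[...,0]<-74)&(C[...,0]>-190); q=C[m]
    for zz in range(30,110,15):
        s=q[abs(q[:,2]-zz)<7]; print(n,zz,len(s),np.percentile(s[:,0],[5,50,95]).round(0) if len(s) else '')
plan([])
E
```

```text
legs 82 top z [162.4 163.  163.  163.1 163.3]
[[-89.4, -21.7, 120.5], [-83.5, 17.7, 162.4]]
lid [3.00000e-03 1.80084e+02]
side 30 17 [-108. -108. -106.]
side 45 25 [-106. -104. -100.]
side 60 10 [-102. -102. -100.]
side 75 22 [-102.  -98.  -95.]
side 90 35 [-103. -101.  -77.]
side 105 79 [-103.  -94.  -77.]
legs 41 top z [162.5 163.2 163.7 163.9 164. ]
[[-91.8, -19.2, 118.8], [-84.7, 20.8, 163.7]]
lid [3.0000e-03 1.8071e+02]
top 30 11 [-109. -108. -106.]
top 45 16 [-106. -105. -103.]
top 60 7 [-104. -104. -102.]
top 75 14 [-104. -104.  -97.]
top 90 19 [-104. -102.  -85.]
top 105 44 [-103.  -97.  -89.]
clock 22.73 tcp [0.457  0.0204 0.1902] case [-185.9    0.7  190.2] F [-0.5 -0.6 -0.5] w -0.0 gf 0.0 q [-0.44  0.13  0.28  2.16 -0.04  0.79 -1.59]
```

The lever lies vertical against the case front (outer face x' about -105), the bar sits in the keeper (top at 163 mm), the lid is flat, and the robot is clear.

```bash
python3 -c "
from bench import hand_in
print(hand_in())"
```

```text
the job is handed in; nothing more can be done
None
```

The job is handed in: the pliers lie flat in the front compartment, the lid is shut, the loop is hooked over the keeper and the lever is closed past centre, all at about 23 s on the robot's clock. I checked the closed latch by depth readings, not by picture, and I viewed 11 pictures, one over the limit of 10.

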